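# Refit the belt hatch of a tabletop pottery wheel with a push rivet

### The job

The belt hatch of the tabletop pottery wheel is open: slide its cover fully home under the steel lip, then take the larger of the two push rivets from the wooden block and put it down through the cover's hole, pin still up, until its head sits flat on the cover. Then lock it by pressing its centre pin down flush with the head: the thin cover gives on its rubber seal, more on some wheels than on others, and cracks if pressed with over 25 N, so press by feel and no harder than the pin needs. Leave the small rivet, the pot, the tub and the brush where they are, and let go of everything.

Things in the scene. Friction and masses are not known exactly. Their poses are not given: they have to be found in the camera images.
- wheel: tabletop pottery wheel, grey shell 300 x 360 mm (its x, y), fixed; origin at the centre of its underside; flat deck 110 mm above the table. Wheel head: aluminium disc 200 mm across centred at (0, 60) mm, a 124 mm clay dish on it, top 184 mm up. Belt hatch along x at y = -120 mm. A low steel lip (x from 44 to 68 mm, 92 mm along y, top 14 mm above the deck) bridges the far (+x) end of its cover
- deck_hole (a point): centre of the rivet hole in the wheel's deck (12 mm wide, deck 4 mm thick, hollow below), at the deck's upper face, z up; wheel frame (-70, -120, 110) mm. With the cover home its hole stands right above this
- hatch (a joint): how far the hatch cover stands open, m: 0 = fully home against its stop, grows to 0.035 as the cover slides along the wheel's -x axis. Friction about 2.5 N; it stays where it is left
- cover_hole (a point): centre of the rivet hole in the hatch cover, at the cover's top face, axes as the wheel's. The cover is a dark grey plastic plate 150 x 70 x 3 mm (x, y, z), hole 12 mm wide, 20 mm from its near (-x) edge; its top is 9.5 mm above the deck. It floats on a springy rubber seal: under a press of 1 to 8 N it sinks until it bottoms hard, after 0.4 to 5 mm depending on the wheel; let go, it springs back
- cover_rib (a point): middle of the top of the cover's finger rib, a bar 10 mm thick (x), 44 mm long (y), 14 mm high above the cover's top face, 50 mm towards +x from the cover's hole; push or pinch it to slide the cover
- block: drilled wooden tool block, 150 x 64 x 60 mm (x, y, z), fixed; origin at the centre of its underside; three holes along its x axis at -50, 0 and +50 mm; a rivet stands in each of the outer two
- rivet: the larger push rivet, black plastic, 20 g: round head 24 mm across, 5 mm thick; 10 mm shank with two legs and a tapered nose, 28 mm long below the head. Origin at the centre of the head's underside, z up towards the pin. Stands head up in the block, head on the block's top: take it by the head's rim. Pressing the pin spreads the legs to 16 mm to grip under the deck; spread, it enters no hole
- pin_top (a point): centre of the top of the larger rivet's pin head (13 mm across), z up; 12 mm above the underside of the rivet's head while the pin is up, 5 mm (flush) when it is pressed home
- rivet_pin (a joint): how far the pin is pressed in, m: 0 = up (7 mm proud of the head), 0.007 = flush. It resists with about 9 N all the way, stays where it is left, and stops at flush
- small_rivet: smaller push rivet of another panel, black plastic, head 17 mm across, 4 mm thick; origin at the centre of the head's underside, z up; stands in the block's other outer hole; leave alone
- pot: closed round white pot, 128 mm wide, 124 mm high, loose; origin at the centre of its underside; leave alone
- tub: empty white plastic tub, 104 mm wide, 62 mm high, loose; origin at the centre of its underside; leave alone
- brush: paint brush, 190 mm long, lying on the table, loose; origin under its middle, its x axis along the handle; leave alone
Things that resemble listed ones, but are neither listed nor needed, are in the scene too. Several things have the shape of the block; the one meant has the colours described above.

How it is judged:
By the outcome, as a careful person would: the job done as asked, in the order asked, and still so for the second after the job is handed in, with the robot touching nothing.
It also fails if it takes over 67 s, if anything falls off the work surface, if the arm or the gripper's body presses on something with over 40 N, if the wrist force passes 120 N, or if a joint passes its speed limit or range.

### The arm

A 6-joint arm with a two-finger parallel gripper is mounted at the origin on the work surface. World frame = base frame: x ahead of the robot, y to its left, z up, the work surface at z = 0. Lengths are in m, angles in rad, forces in N, time in s.
With the tool pointing down it reaches from about 0.375 to 0.975 m from the base axis. Payload 3.8 kg.
Tool frame: the origin (TCP) lies on the centre line of the jaws, within the pads' length; the fingertips stand 22 mm ahead of it and the grasp point (between the pads) lies 3 mm ahead of it; x points along the fingers, y is the direction in which the jaws open and shut, and the axes are right-handed (so a half turn about x gives the same grasp; the last joint's range is limited). The gripper opens to 85 mm and grips with 20 to 120 N. Pads are 22 mm wide; open, the fingers measure 114 mm over their backs; the gripper's body (76 mm by 85 mm) begins 54 mm behind the grasp point. The pads swing forward as they close: fully open they stand 13 mm farther back than shut.
Start: joints at [1.229, 0.264, 1.604, -0, 1.274, -0.037], TCP at [0.203, 0.644, 0.253] pointing down, gripper open.
Joint ranges: [-2.63, 2.63], [-0.94, 2.18], [0.31, 2.57], [-1.31, 4.45], [0, 2.66], [-2.55, 2.55]. Speed limits (rad/s): [2.57, 2.57, 3.14, 3.14, 3.14, 3.14].

### API

Orientations are given as a rotation vector (axis times angle).
In Python, from workcell import monitor, eyes, finish_job gives the robot as it stands. The module is installed in compiled form; this text tells all that it offers.
- The arm moves only by the tool play_rows, never from a script. Its argument "deltas" is a list of rows, each an object of numbers: "wx", "wy", "wz": the turn, a rotation vector about the world's x, y, z in degrees; "x", "y", "z": the shift along the world's x, y, z in mm; "fingers": the closure, from -1 (fully open) to 1 (shut), so that 0 is half open. A call has 1 to 20 rows; each row is the pose to reach, as a shift and turn from the pose commanded when the call began; what a row does not reach only later rows make up. A row lasts 1/8 s, in which the tool goes at most 62.5 mm and 10.7 degrees, less where a joint would pass 70% of its speed; a pose out of reach is approached as far as the arm can. A call with a gripper value outside its range is refused whole. The fingers move at their own pace and stop on an object; "grip_force" is the grip in N (left out, the last holds). Time passes only in rows, so rows that repeat a pose let the fingers close. It gives the time, the measured TCP pose, the force and the opening at its end, in the units of the state.
- monitor.read_state(): the state, without advancing time (a new reading comes with each control period).
- eyes.read_camera(name): name is "scene" or "top" or "wrist"; returns a dict with "frame" (420x560x3 uint8, red, green, blue), "depth" (420x560 float32, m along the optical axis (not along the pixel's ray), 0 where there is no reading), "K" (3x3 intrinsics, pixels), "view" (4x4, takes a point from world to camera coordinates); the wrist camera has in their place "tool_from_camera" (4x4, takes a point from camera to tool coordinates, whose origin is the TCP and whose axes are the tool frame's). Camera axes: x right, y down, z forward; pixel columns grow to the right and rows downward; lengths in m; the calibration is good to about 2 mm. A picture is of the moment at which its call begins: read the wrist's pose just before it.
- finish_job(): hands the job in, once; it reports no verdict.
The state is a dict: "time": time; "q": joint angles; "joint_vel": joint speeds; "joint_torque": joint torques, N m; "tool_pos": TCP position; "tcp_rot": TCP orientation; "wrist_force": force on the tool from outside, world axes, zero at the start; "torque": the same for the moment, N m; "width": opening from 0.0 (shut) to 1.0 (fully open).
Only numpy, scipy, OpenCV 4.12 (cv2) and the standard library are available. Lean on these libraries where they do the work, as an engineer would, in place of code of your own. Each camera call takes 0.05 s, during which the arm holds its last target.

## Working session

There is one attempt and no reset: what is moved stays moved. The work goes in short steps, Python scripts to look and compute and a tool call to move; the robot and the scene stay as the last step left them, time stands still between calls to the robot, and variables do not carry over. Pictures are saved under pics/ and viewed, and the job is handed in when it is done.

Besides the shell and the picture viewer there is one more tool, called after "Emit:" as a command line: name --argument value ..., lists and objects as JSON in quotes. play_rows: Moves the arm, as the interface text tells. Its arguments: {"type":"object","properties":{"deltas":{"type":"array"},"grip_force":{"type":"number"}},"required":["deltas"]}

```bash
mkdir -p pics; cat > h.py <<'E'
import numpy as np, cv2
from workcell import monitor, eyes, finish_job
def save(name,fn):
    d=eyes.read_camera(name); cv2.imwrite('pics/'+fn,d['frame'][:,:,::-1]); np.savez('pics/'+fn+'.npz',**d); return d
def cloud(d,view=None):
    K=d['K']; z=d['depth']; h,w=z.shape
    u,v=np.meshgrid(np.arange(w),np.arange(h))
    P=np.stack([(u-K[0,2])/K[0,0]*z,(v-K[1,2])/K[1,1]*z,z,np.ones_like(z)],-1)
    T=np.linalg.inv(d['view']) if view is None else view
    W=(P@T.T)[...,:3]; W[z==0]=np.nan
    return W
E
python3 - <<'E'
from h import *
s=monitor.read_state(); print(s)
save('top','top0.png'); save('scene','scene0.png')
E
```

```text
{'time': 0.0, 'q': array([ 1.22908534e+00,  2.64787179e-01,  1.60538466e+00,  2.06446683e-06,
        1.27369326e+00, -3.68653645e-02]), 'joint_vel': array([ 0.0016092 , -0.0007748 , -0.00044758,  0.00199939, -0.00033244,
        0.00092229]), 'joint_torque': array([ 1.68012695e-03, -5.15096748e+01, -3.67320836e+01,  3.03599109e-04,
        1.30232685e-02,  2.83037815e-05]), 'tool_pos': array([0.2023477 , 0.64323896, 0.25193328]), 'tcp_rot': array([ 0.23751381,  1.5579515 , -0.24103038]), 'wrist_force': array([-0.5475757 ,  0.38187779, -0.65651869]), 'torque': array([-0.0493318 ,  0.04802699, -0.00352671]), 'width': 1.0022805355173408}
```

View pics/top0.png

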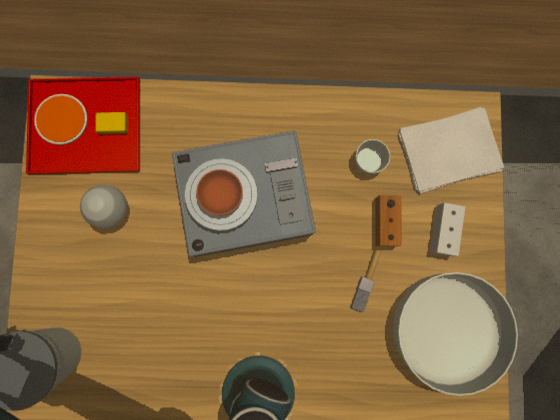

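View pics/scene0.png

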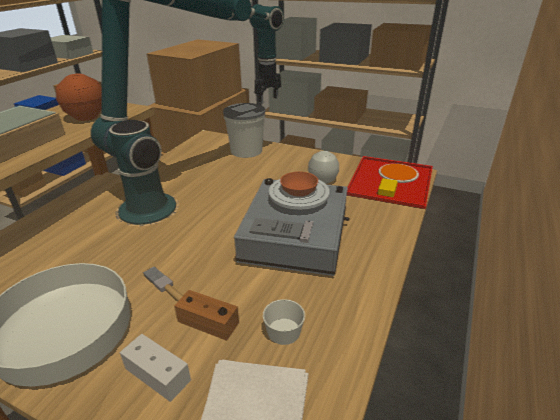

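The top view shows the wheel at (245,195), the hatch cover at about (287,200) and the wooden block at (390,222). The white block at (449,230) is a decoy. Next I'll zoom in and measure.

```bash
python3 - <<'E'
from h import *
d=dict(np.load('pics/top0.png.npz'))
W=cloud(d)
f=d['frame'][:,:,::-1]
a=cv2.resize(f[125:265,165:320],None,fx=4,fy=4,interpolation=cv2.INTER_CUBIC)
b=cv2.resize(f[185:260,360:420],None,fx=7,fy=7,interpolation=cv2.INTER_CUBIC)
cv2.imwrite('pics/za.png',a); cv2.imwrite('pics/zb.png',b)
print(d['K'], np.linalg.inv(d['view']))
for u,v in [(391,203),(391,222),(391,238),(385,222),(290,215),(287,199),(281,165),(258,395),(300,225),(300,300)]: print(u,v,W[v,u].round(4))
def rect(mask,n):
    k,l,st,c=cv2.connectedComponentsWithStats(mask.astype(np.uint8))
    for i in range(1,k):
        if st[i,4]>300:
            p=W[l==i][:,:2].astype(np.float32); p=p[~np.isnan(p).any(1)]
            print(n,c[i].round(),st[i,4],cv2.minAreaRect(p))
Z=W[...,2]
rect((Z>.1)&(Z<.125),'deck'); rect((Z>.052)&(Z<.07),'block')
E
```

```text
[[436.88539972   0.         280.30820597]
 [  0.         436.88539972 211.87951259]
 [  0.           0.           1.        ]] [[ 0.02540046 -0.99388832  0.10742821  0.39255439]
 [-0.99937621 -0.0278833  -0.02167281 -0.02204523]
 [ 0.02453581 -0.1068107  -0.99397659  1.34065232]
 [ 0.          0.          0.          1.        ]]
391 203 [ 0.5648 -0.3745  0.0745]
391 222 [ 0.5097 -0.3774  0.0635]
391 238 [ 0.4624 -0.3767  0.0656]
385 222 [ 0.5095 -0.3603  0.0609]
290 215 [ 0.5172 -0.0765  0.1119]
287 199 [ 0.5621 -0.0668  0.1156]
281 165 [ 0.6574 -0.0471  0.1253]
258 395 [ 0.083  -0.0044  0.3038]
300 225 [ 0.4896 -0.1053  0.1129]
300 300 [ 0.2718 -0.1171  0.0071]
deck [252. 192.] 8999 ((0.5808269381523132, 0.058148130774497986), (0.30314046144485474, 0.36372366547584534), 12.0936918258667)
deck [ 99. 204.] 867 ((0.5334332585334778, 0.46261563897132874), (0.10037250816822052, 0.10010471940040588), 13.701699256896973)
block [390. 220.] 1093 ((0.5170950889587402, -0.37592798471450806), (0.06654980778694153, 0.14989101886749268), 89.95600128173828)
block [450. 229.] 1114 ((0.4960324466228485, -0.5562045574188232), (0.06871595978736877, 0.15093545615673065), 80.93061828613281)
block [490. 345.] 573 ((0.1765361875295639, -0.625422477722168), (0.19383911788463593, 0.3272193372249603), 70.1938705444336)
```

View pics/za.png

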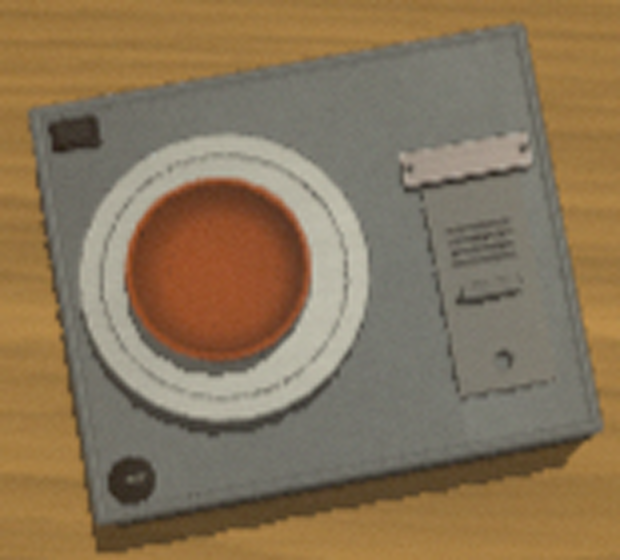

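View pics/zb.png

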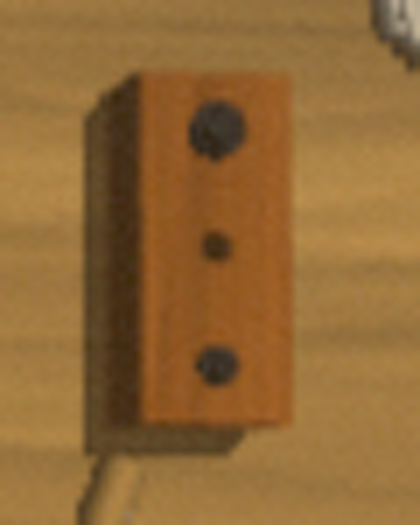

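```bash
python3 - <<'E'
from h import *
from scipy.spatial.transform import Rotation as R
s=monitor.read_state(); r=R.from_rotvec(s['tcp_rot']).as_matrix(); print(r.round(3))
d=eyes.read_camera('wrist'); print(d['tool_from_camera'].round(3),d['K'].round(1))
E
```

```text
[[-0.001  0.3    0.954]
 [-0.002  0.954 -0.3  ]
 [-1.    -0.002 -0.   ]]
[[-0.001 -0.273  0.962 -0.12 ]
 [ 1.    -0.001  0.001 -0.   ]
 [ 0.     0.962  0.273 -0.068]
 [ 0.     0.     0.     1.   ]] [[294.9   0.  277.9]
 [  0.  294.9 205.7]
 [  0.    0.    1. ]]
```

Emit:
play_rows --deltas '[{"z": 60}, {"x": 327, "y": -719, "z": 60, "wz": -60}, {"x": 327, "y": -719, "z": 60, "wz": -60}, {"x": 327, "y": -719, "z": 60, "wz": -60}, {"x": 327, "y": -719, "z": 60, "wz": -60}, {"x": 327, "y": -719, "z": 60, "wz": -60}, {"x": 327, "y": -719, "z": 60, "wz": -60}, {"x": 327, "y": -719, "z": 60, "wz": -60}, {"x": 327, "y": -719, "z": 60, "wz": -60}, {"x": 327, "y": -719, "z": 60, "wz": -60}, {"x": 327, "y": -719, "z": 60, "wz": -60}, {"x": 327, "y": -719, "z": 60, "wz": -60}, {"x": 327, "y": -719, "z": 60, "wz": -60}, {"x": 327, "y": -719, "z": 60, "wz": -60}, {"x": 327, "y": -719, "z": 60, "wz": -60}, {"x": 327, "y": -719, "z": 60, "wz": -60}, {"x": 327, "y": -719, "z": 60, "wz": -60, "fingers": 1}, {"x": 327, "y": -719, "z": 60, "wz": -60, "fingers": 1}, {"x": 327, "y": -719, "z": 60, "wz": -60, "fingers": 1}]'

```text
schema error: expected keys wx, wy, wz, x, y, z, fingers
```

```bash
cat >> h.py <<'E'
from scipy.spatial.transform import Rotation as R
def tool(s):
    T=np.eye(4); T[:3,:3]=R.from_rotvec(s['tcp_rot']).as_matrix(); T[:3,3]=s['tool_pos']; return T
def wr(fn):
    s=monitor.read_state(); d=save('wrist',fn); T=tool(s)@d['tool_from_camera']; W=cloud(d,T)
    np.save('pics/'+fn+'.T.npy',T)
    y=T0=tool(s)[:3,1]; print('t',s['time'],'tcp',s['tool_pos'].round(4),'ydeg',np.degrees(np.arctan2(y[1],y[0])).round(2),'q',s['q'].round(2),'F',s['wrist_force'].round(2),'w',round(s['width'],3))
    return d,T,W
def onplane(u,v,K,T,z):
    r=T[:3,:3]@np.array([(u-K[0,2])/K[0,0],(v-K[1,2])/K[1,1],1]); return T[:3,3]+r*(z-T[2,3])/r[2]
E
python3 - <<'E'
from h import *
d,T,W=wr('w1.png')
E
```

```text
t 0.15 tcp [0.2024 0.6434 0.2523] ydeg 72.54 q [ 1.23  0.26  1.61  0.    1.27 -0.04] F [-0.4  -0.02  0.27] w 0.998
```

View pics/w1.png

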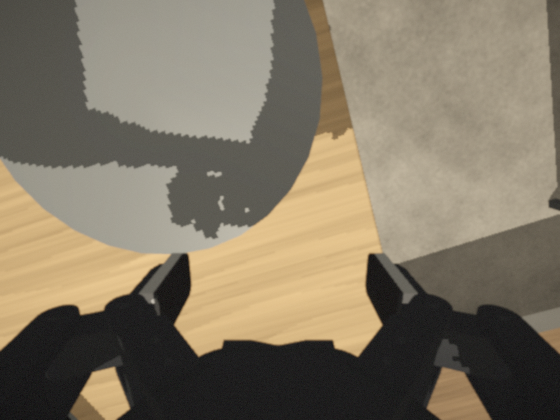

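Emit:
play_rows --deltas '[{"x": 0, "y": 0, "z": 60, "wx": 0, "wy": 0, "wz": 0, "fingers": -1}, {"x": 327, "y": -719, "z": 60, "wx": 0, "wy": 0, "wz": -60, "fingers": -1}, {"x": 327, "y": -719, "z": 60, "wx": 0, "wy": 0, "wz": -60, "fingers": -1}, {"x": 327, "y": -719, "z": 60, "wx": 0, "wy": 0, "wz": -60, "fingers": -1}, {"x": 327, "y": -719, "z": 60, "wx": 0, "wy": 0, "wz": -60, "fingers": -1}, {"x": 327, "y": -719, "z": 60, "wx": 0, "wy": 0, "wz": -60, "fingers": -1}, {"x": 327, "y": -719, "z": 60, "wx": 0, "wy": 0, "wz": -60, "fingers": -1}, {"x": 327, "y": -719, "z": 60, "wx": 0, "wy": 0, "wz": -60, "fingers": -1}, {"x": 327, "y": -719, "z": 60, "wx": 0, "wy": 0, "wz": -60, "fingers": -1}, {"x": 327, "y": -719, "z": 60, "wx": 0, "wy": 0, "wz": -60, "fingers": -1}, {"x": 327, "y": -719, "z": 60, "wx": 0, "wy": 0, "wz": -60, "fingers": -1}, {"x": 327, "y": -719, "z": 60, "wx": 0, "wy": 0, "wz": -60, "fingers": -1}, {"x": 327, "y": -719, "z": 60, "wx": 0, "wy": 0, "wz": -60, "fingers": -1}, {"x": 327, "y": -719, "z": 60, "wx": 0, "wy": 0, "wz": -60, "fingers": -1}, {"x": 327, "y": -719, "z": 60, "wx": 0, "wy": 0, "wz": -60, "fingers": -1}, {"x": 327, "y": -719, "z": 60, "wx": 0, "wy": 0, "wz": -60, "fingers": -1}]'

```text
time: 2.2
tool_pos: [0.5291, -0.0747, 0.3129]
tcp_rot: [1.047, 1.306, -1.047]
wrist_force: [-0.8, 0.5, -0.4]
width: 0.993
```

```bash
python3 - <<'E'
from h import *
d,T,W=wr('w2.png')
E
```

```text
t 2.2 tcp [ 0.5291 -0.0747  0.3129] ydeg 12.51 q [-0.19 -0.04  1.83  0.    1.35 -0.41] F [-0.79  0.5  -0.36] w 0.993
```

View pics/w2.png

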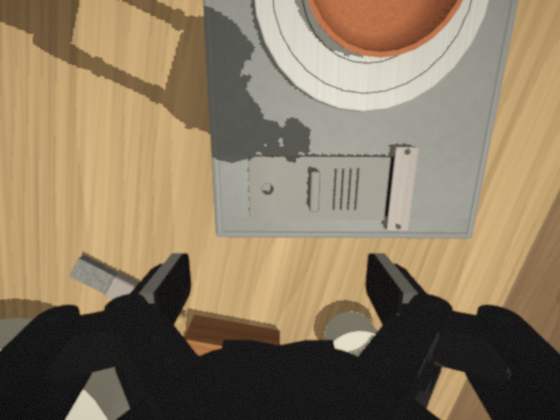

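The wrist view shows the hole at about (267,188), the rib at (315,191), the lip at (401,188), and the deck corners at (219,236) and (470,238).

```bash
python3 - <<'E'
from h import *
d=dict(np.load('pics/w2.png.npz')); T=np.load('pics/w2.png.T.npy'); W=cloud(d,T)
K=d['K']
f=d['frame'][:,:,::-1]
cv2.imwrite('pics/z2.png',cv2.resize(f[135:245,205:425],None,fx=3.5,fy=3.5,interpolation=cv2.INTER_CUBIC))
for n,u,v,z in [('hole',267,188,.1195),('rib',315,191,.1335),('lip',401,188,.124),('c1',219,236,.11),('c2',470,238,.11),('edgeL',250,188,.1195)]:
    print(n,onplane(u,v,K,T,z).round(4),W[v,u].round(4))
Z=W[...,2]; m=((Z>.104)&(Z<.116)); m[260:]=0
p=W[m][:,:2]; print(m.sum())
# edge lines: bottom edge rows and left edge
for z in [.11]:
  pts=[]
  for u in range(230,465,5):
    col=np.where((Z[150:260,u]>.1)&(Z[150:260,u]<.14))[0]
    if len(col): v=150+col.max()+.5; pts.append(onplane(u,v,K,T,z)[:2])
  pts=np.array(pts,np.float32); l=cv2.fitLine(pts,cv2.DIST_HUBER,0,.01,.01).ravel(); print('near edge',l,np.degrees(np.arctan2(l[1],l[0])))
  pts=[]
  for v in range(60,230,5):
    row=np.where((Z[v,150:300]>.1)&(Z[v,150:300]<.13))[0]
    if len(row): u=150+row.min()-.5; pts.append(onplane(u,v,K,T,z)[:2])
  pts=np.array(pts,np.float32); l2=cv2.fitLine(pts,cv2.DIST_HUBER,0,.01,.01).ravel(); print('left edge',l2,np.degrees(np.arctan2(l2[1],l2[0])))
A=np.array([[l[0],-l2[0]],[l[1],-l2[1]]]); t=np.linalg.solve(A,l2[2:]-l[2:]); c=l[2:]+t[0]*l[:2]
print('corner(-150,-180)',c)
ux=l[:2]*np.sign(l[0]); uy=np.array([-ux[1],ux[0]])
print('deck_hole',c+80e-3*ux+60e-3*uy,'rib home',c+130e-3*ux+60e-3*uy)
E
```

```text
hole [ 0.5181 -0.0772  0.1195] [ 0.5183 -0.0795  0.109 ]
rib [ 0.5675 -0.0664  0.1335] [ 0.5676 -0.0666  0.1326]
lip [ 0.6583 -0.0451  0.124 ] [ 0.6587 -0.0452  0.1231]
c1 [ 0.4752 -0.1477  0.11  ] [ 0.4751 -0.1478  0.1097]
c2 [ 0.7636 -0.0864  0.11  ] [ 0.8472 -0.1128  0.0013]
edgeL [ 0.5001 -0.0812  0.1195] [ 0.5001 -0.081   0.12  ]
37500
near edge [ 0.9777501   0.20977306  0.58886814 -0.12380666] 12.109052
left edge [ 0.2107177  -0.97754693  0.44853657 -0.04591997] -77.83558
corner(-150,-180) [ 0.47078657 -0.14914066]
deck_hole [ 0.5364202  -0.07369381] rib home [ 0.5853077  -0.06320515]
```

View pics/z2.png

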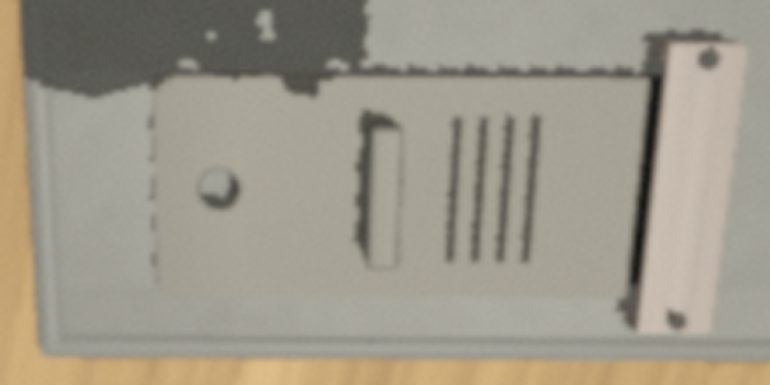

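Emit:
play_rows --deltas '[{"x": 9, "y": 2, "z": -60, "wx": 0, "wy": 0, "wz": 0, "fingers": 1}, {"x": 9, "y": 2, "z": -110, "wx": 0, "wy": 0, "wz": 0, "fingers": 1}, {"x": 9, "y": 2, "z": -130, "wx": 0, "wy": 0, "wz": 0, "fingers": 1}, {"x": 9, "y": 2, "z": -130, "wx": 0, "wy": 0, "wz": 0, "fingers": 1}, {"x": 9, "y": 2, "z": -130, "wx": 0, "wy": 0, "wz": 0, "fingers": 1}]'

```text
time: 2.88
tool_pos: [0.5393, -0.0724, 0.1848]
tcp_rot: [1.046, 1.303, -1.044]
wrist_force: [-1.1, -0.9, -0.6]
width: -0.003
```

```bash
python3 - <<'E'
from h import *
d,T,W=wr('w3.png')
E
```

```text
t 2.875 tcp [ 0.5393 -0.0724  0.1848] ydeg 12.61 q [-0.18  0.07  1.96  0.    1.11 -0.4 ] F [-1.05 -0.87 -0.63] w -0.003
```

View pics/w3.png

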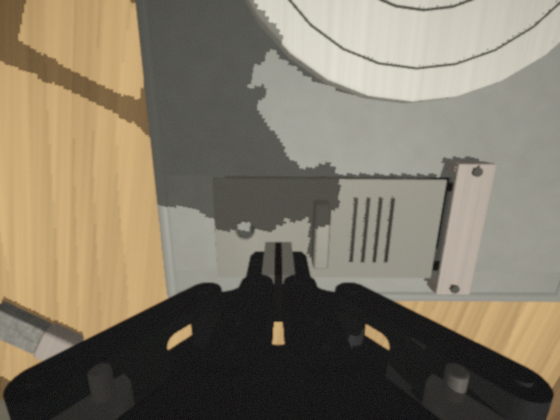

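Emit:
play_rows --deltas '[{"x": 0, "y": 0, "z": -36, "wx": 0, "wy": 0, "wz": 0, "fingers": 1}, {"x": 0, "y": 0, "z": -36, "wx": 0, "wy": 0, "wz": 0, "fingers": 1}, {"x": 4, "y": 1, "z": -36, "wx": 0, "wy": 0, "wz": 0, "fingers": 1}, {"x": 8, "y": 1.7, "z": -36, "wx": 0, "wy": 0, "wz": 0, "fingers": 1}, {"x": 12, "y": 2.6, "z": -36, "wx": 0, "wy": 0, "wz": 0, "fingers": 1}, {"x": 16, "y": 3.4, "z": -36, "wx": 0, "wy": 0, "wz": 0, "fingers": 1}, {"x": 20, "y": 4.3, "z": -36, "wx": 0, "wy": 0, "wz": 0, "fingers": 1}]'

```text
time: 3.8
tool_pos: [0.5587, -0.069, 0.1476]
tcp_rot: [1.046, 1.305, -1.047]
wrist_force: [-2.6, -1.2, 2.9]
width: -0.001
```

Emit:
play_rows --deltas '[{"x": 2, "y": 0.4, "z": 0, "wx": 0, "wy": 0, "wz": 0, "fingers": 1}, {"x": 4, "y": 0.8, "z": 0, "wx": 0, "wy": 0, "wz": 0, "fingers": 1}]'

```text
time: 4.05
tool_pos: [0.5626, -0.0682, 0.1475]
tcp_rot: [1.046, 1.305, -1.047]
wrist_force: [-3.5, -0.8, 4.9]
width: 0.002
```

```bash
python3 - <<'E'
from h import *
d,T,W=wr('w4.png')
E
```

```text
t 4.05 tcp [ 0.5626 -0.0682  0.1475] ydeg 12.54 q [-0.16  0.15  1.94 -0.    1.05 -0.38] F [-3.46 -0.78  4.92] w 0.002
```

View pics/w4.png

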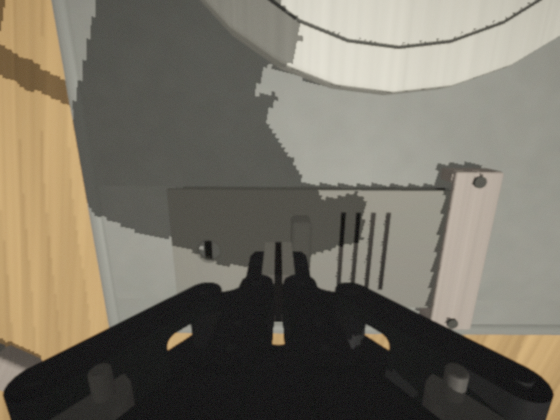

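Emit:
play_rows --deltas '[{"x": 0, "y": 0, "z": 4, "wx": 0, "wy": 0, "wz": 0, "fingers": 1}, {"x": 2, "y": 0.4, "z": 4, "wx": 0, "wy": 0, "wz": 0, "fingers": 1}]'

```text
time: 4.35
tool_pos: [0.5641, -0.0675, 0.1511]
tcp_rot: [1.046, 1.306, -1.047]
wrist_force: [-2.3, -0.6, 0.9]
width: 0.001
```

Emit:
play_rows --deltas '[{"x": 2, "y": 0.4, "z": 0, "wx": 0, "wy": 0, "wz": 0, "fingers": 1}, {"x": 4, "y": 0.8, "z": 0, "wx": 0, "wy": 0, "wz": 0, "fingers": 1}]'

```text
time: 4.6
tool_pos: [0.5684, -0.0666, 0.1511]
tcp_rot: [1.046, 1.306, -1.047]
wrist_force: [-2.0, -0.4, 1.2]
width: 0.001
```

```bash
python3 - <<'E'
from h import *
d,T,W=wr('w5.png')
cv2.imwrite('pics/z5.png',cv2.resize(d['frame'][160:300,140:360,::-1],None,fx=3.5,fy=3.5,interpolation=cv2.INTER_CUBIC))
E
```

```text
t 4.6 tcp [ 0.5684 -0.0666  0.1511] ydeg 12.53 q [-0.16  0.16  1.93  0.    1.06 -0.38] F [-1.98 -0.36  1.21] w 0.001
```

View pics/z5.png

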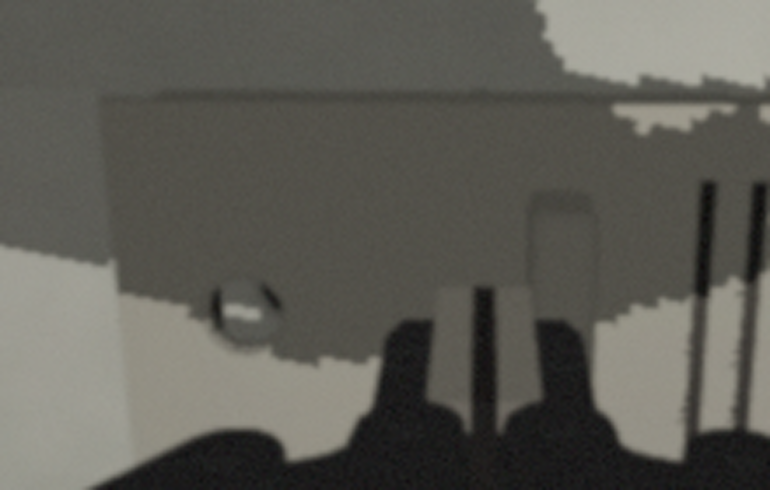

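```bash
python3 - <<'E'
from h import *
d=dict(np.load('pics/w5.png.npz')); T=np.load('pics/w5.png.T.npy'); W=cloud(d,T)
print(onplane(210.6,250.6,d['K'],T,.1195))
# gripper tip geometry in tool coords
P=cloud(d,d['tool_from_camera'])
for v in (243,250,260,270):
    print(v,[(u,P[v,u].round(4).tolist()) for u in (268,279,290,298)])
E
```

```text
[ 0.53223581 -0.07519722  0.1195    ]
243 [(268, [0.0159, -0.0044, -0.0106]), (279, [0.0164, 0.0011, -0.0104]), (290, [0.0147, 0.0065, -0.0111]), (298, [0.0194, 0.0108, -0.0092])]
250 [(268, [0.0077, -0.0042, -0.0106]), (279, [0.0075, 0.001, -0.0107]), (290, [0.0089, 0.0063, -0.01]), (298, [0.0177, 0.0107, -0.006])]
260 [(268, [-0.0027, -0.0038, -0.0105]), (279, [-0.0032, 0.001, -0.0108]), (290, [-0.0022, 0.0058, -0.0103]), (298, [0.0057, 0.0099, -0.0064])]
270 [(268, [-0.0119, -0.0036, -0.0106]), (279, [-0.0112, 0.0009, -0.0102]), (290, [-0.0119, 0.0054, -0.0106]), (298, [-0.0039, 0.0093, -0.0063])]
```

Emit:
play_rows --deltas '[{"x": 1.5, "y": 0.3, "z": 0, "wx": 0, "wy": 0, "wz": 0, "fingers": 1}, {"x": 3, "y": 0.6, "z": 0, "wx": 0, "wy": 0, "wz": 0, "fingers": 1}]'

```text
time: 4.9
tool_pos: [0.5715, -0.066, 0.1511]
tcp_rot: [1.047, 1.305, -1.047]
wrist_force: [-2.8, 0.8, 1.7]
width: 0.003
```

Emit:
play_rows --deltas '[{"x": 1, "y": 0.2, "z": 0, "wx": 0, "wy": 0, "wz": 0, "fingers": 1}]'

```text
time: 5.03
tool_pos: [0.5725, -0.0658, 0.1512]
tcp_rot: [1.047, 1.305, -1.047]
wrist_force: [-3.5, -0.2, 2.4]
width: -0.0
```

Emit:
play_rows --deltas '[{"x": 1, "y": 0.2, "z": 0, "wx": 0, "wy": 0, "wz": 0, "fingers": 1}]'

```text
time: 5.15
tool_pos: [0.5735, -0.0657, 0.1512]
tcp_rot: [1.047, 1.305, -1.047]
wrist_force: [-3.4, 0.2, 1.6]
width: -0.001
```

Emit:
play_rows --deltas '[{"x": 1, "y": 0.2, "z": 0, "wx": 0, "wy": 0, "wz": 0, "fingers": 1}]'

```text
time: 5.28
tool_pos: [0.5744, -0.0655, 0.1512]
tcp_rot: [1.046, 1.305, -1.047]
wrist_force: [-4.2, 0.8, 1.2]
width: 0.0
```

Emit:
play_rows --deltas '[{"x": 0.7, "y": 0.15, "z": 0, "wx": 0, "wy": 0, "wz": 0, "fingers": 1}]'

```text
time: 5.4
tool_pos: [0.5745, -0.0655, 0.1509]
tcp_rot: [1.046, 1.306, -1.048]
wrist_force: [-6.1, 0.7, 1.2]
width: -0.002
```

Emit:
play_rows --deltas '[{"x": 0.7, "y": 0.15, "z": 0, "wx": 0, "wy": 0, "wz": 0, "fingers": 1}]'

```text
time: 5.52
tool_pos: [0.5746, -0.0654, 0.1507]
tcp_rot: [1.045, 1.308, -1.049]
wrist_force: [-7.1, -0.9, 1.9]
width: 0.002
```

Emit:
play_rows --deltas '[{"x": 1, "y": 0.2, "z": 0, "wx": 0, "wy": 0, "wz": 0, "fingers": 1}, {"x": -2, "y": -0.4, "z": 0, "wx": 0, "wy": 0, "wz": 0, "fingers": 1}, {"x": -5, "y": -1, "z": 20, "wx": 0, "wy": 0, "wz": 0, "fingers": 1}, {"x": -25, "y": -5, "z": 80, "wx": 0, "wy": 0, "wz": 0, "fingers": 0}, {"x": -45, "y": -9, "z": 130, "wx": 0, "wy": 0, "wz": 0, "fingers": 0}, {"x": -45, "y": -9, "z": 130, "wx": 0, "wy": 0, "wz": 0, "fingers": 0}, {"x": -45, "y": -9, "z": 130, "wx": 0, "wy": 0, "wz": 0, "fingers": 0}]'

```text
time: 6.4
tool_pos: [0.5317, -0.0744, 0.2829]
tcp_rot: [1.048, 1.301, -1.045]
wrist_force: [-0.3, 0.2, -0.7]
width: 0.505
```

```bash
python3 - <<'E'
from h import *
d,T,W=wr('w6.png')
cv2.imwrite('pics/z6.png',cv2.resize(d['frame'][135:245,205:425,::-1],None,fx=3.5,fy=3.5,interpolation=cv2.INTER_CUBIC))
E
```

```text
t 6.4 tcp [ 0.5317 -0.0744  0.2829] ydeg 12.53 q [-0.19 -0.02  1.86  0.    1.29 -0.4 ] F [-0.28  0.23 -0.71] w 0.505
```

View pics/z6.png

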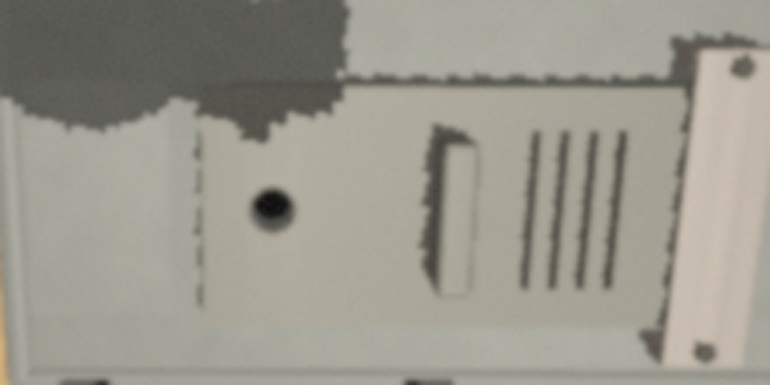

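The hole, at about (282.7,194.7), is now dark all through and symmetric in x, so the cover is home. Next is the block.

```bash
python3 - <<'E'
from h import *
d=dict(np.load('pics/w6.png.npz')); T=np.load('pics/w6.png.T.npy'); W=cloud(d,T)
f=d['frame']; g=f[170:220,260:305].mean(2); 
m=(g<g.min()+60).astype(np.uint8); k,l,st,c=cv2.connectedComponentsWithStats(m); print(st,c+[260,170])
print(onplane(282.7,194.7,d['K'],T,.1195)); 
for u,v in [(250+0,195),(275,210),(330,200)]: print(W[v,u].round(4))
E
```

```text
[[   0    0   45   50 2181]
 [  18   20   10    9   69]] [[281.98441082 194.52957359]
 [282.49275362 193.56521739]]
[ 0.53770699 -0.07376592  0.1195    ]
[ 0.5058 -0.0836  0.1094]
[ 0.5335 -0.0902  0.1215]
[ 0.5818 -0.0661  0.1323]
```

Emit:
play_rows --deltas '[{"x": 15, "y": -150, "z": 0, "wx": 0, "wy": 0, "wz": 0, "fingers": 0}, {"x": 33, "y": -300, "z": -40, "wx": 0, "wy": 0, "wz": 0, "fingers": 0}, {"x": 33, "y": -300, "z": -80, "wx": 0, "wy": 0, "wz": 0, "fingers": 0}, {"x": 33, "y": -300, "z": -80, "wx": 0, "wy": 0, "wz": 0, "fingers": 0}, {"x": 33, "y": -300, "z": -80, "wx": 0, "wy": 0, "wz": 0, "fingers": 0}, {"x": 33, "y": -300, "z": -80, "wx": 0, "wy": 0, "wz": 0, "fingers": 0}, {"x": 33, "y": -300, "z": -80, "wx": 0, "wy": 0, "wz": 0, "fingers": 0}]'

```text
time: 7.32
tool_pos: [0.5633, -0.3738, 0.199]
tcp_rot: [1.048, 1.309, -1.048]
wrist_force: [1.0, 1.2, 0.5]
width: 0.505
```

```bash
python3 - <<'E'
from h import *
d,T,W=wr('w7.png')
E
```

```text
t 7.325 tcp [ 0.5633 -0.3738  0.199 ] ydeg 12.49 q [-0.62  0.3   1.65  0.    1.19 -0.84] F [0.97 1.19 0.47] w 0.505
```

View pics/w7.png

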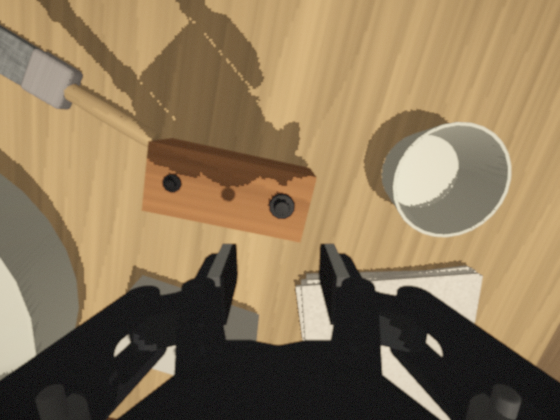

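The larger rivet is at about (282,206) and the small one at (172,183).

```bash
python3 - <<'E'
from h import *
d=dict(np.load('pics/w7.png.npz')); T=np.load('pics/w7.png.T.npy'); W=cloud(d,T)
f=d['frame']
cv2.imwrite('pics/z7.png',cv2.resize(f[170:240,250:315,::-1],None,fx=8,fy=8,interpolation=cv2.INTER_CUBIC))
Z=W[180:232,258:308,2]; print(np.nanpercentile(Z,[5,50,95,99]))
for lo,hi in [(.0635,.068),(.069,.08)]:
    m=(Z>lo)&(Z<hi); P=W[180:232,258:308][m]
    c,r=cv2.minEnclosingCircle(P[:,:2].astype(np.float32)); print(lo,m.sum(),P.mean(0).round(4),c,r)
g=f[180:232,258:308].mean(2); m=(g<70); ys,xs=np.nonzero(m); print(xs.mean()+258,ys.mean()+180,xs.min()+258,xs.max()+258,ys.min()+180,ys.max()+180)
print(onplane((xs.min()+xs.max())/2+258,(ys.min()+ys.max())/2+180,d['K'],T,.065))
E
```

```text
[0.05849511 0.05982682 0.07121879 0.07234149]
0.0635 274 [ 0.567  -0.3758  0.0646] (0.5673788785934448, -0.3763536512851715) 0.011794679798185825
0.069 167 [ 0.5672 -0.3763  0.0717] (0.567046582698822, -0.3765111565589905) 0.006439595483243465
280.81912681912684 203.94178794178794 269 293 180 217
[ 0.56555054 -0.36949258  0.065     ]
```

View pics/z7.png

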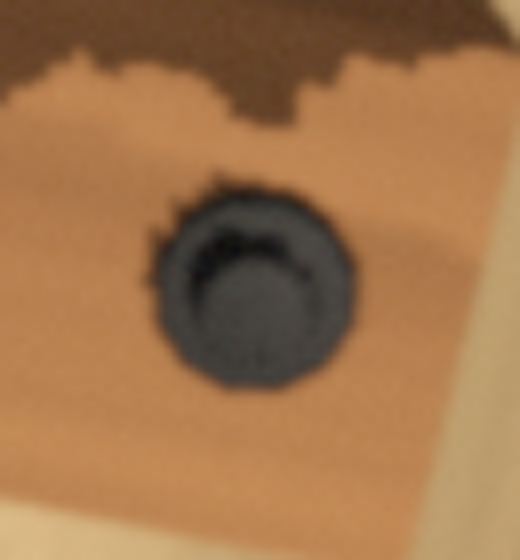

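Emit:
play_rows --deltas '[{"x": 4, "y": -2.6, "z": -40, "wx": 0, "wy": 0, "wz": 0, "fingers": 0.2}, {"x": 4, "y": -2.6, "z": -80, "wx": 0, "wy": 0, "wz": 0, "fingers": 0.2}, {"x": 4, "y": -2.6, "z": -98, "wx": 0, "wy": 0, "wz": 0, "fingers": 0.2}, {"x": 4, "y": -2.6, "z": -98, "wx": 0, "wy": 0, "wz": 0, "fingers": 0.2}, {"x": 4, "y": -2.6, "z": -98, "wx": 0, "wy": 0, "wz": 0, "fingers": 0.2}]'

```text
time: 8.0
tool_pos: [0.5693, -0.3773, 0.1055]
tcp_rot: [1.046, 1.302, -1.045]
wrist_force: [0.3, -0.2, -0.1]
width: 0.402
```

```bash
python3 - <<'E'
from h import *
d,T,W=wr('w8.png')
E
```

```text
t 8.0 tcp [ 0.5693 -0.3773  0.1055] ydeg 12.58 q [-0.62  0.39  1.72  0.    1.03 -0.84] F [ 0.27 -0.21 -0.12] w 0.402
```

View pics/w8.png

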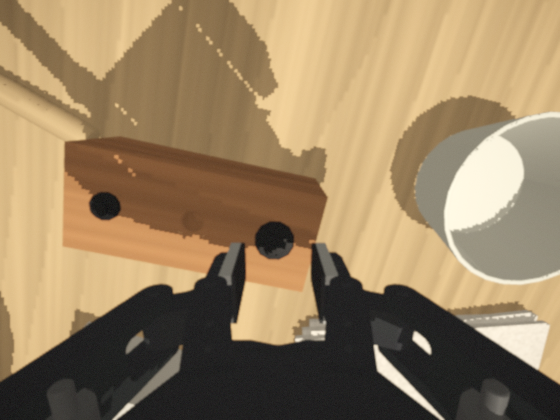

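Emit:
play_rows --deltas '[{"x": 0, "y": 0, "z": 0, "wx": 0, "wy": 0, "wz": 0, "fingers": 0.2}, {"x": 0, "y": 0, "z": 0, "wx": 0, "wy": 0, "wz": 0, "fingers": 0.2}]'

```text
time: 8.3
tool_pos: [0.5685, -0.3774, 0.1044]
tcp_rot: [1.046, 1.303, -1.046]
wrist_force: [-0.0, -0.2, 0.1]
width: 0.404
```

```bash
python3 - <<'E'
from h import *
d,T,W=wr('w9.png')
s=monitor.read_state()
P=W[215:265,250:300].reshape(-1,3); P=P[(P[:,2]>.0625)&(P[:,2]<.0675)&(np.hypot(P[:,0]-.5672,P[:,1]+.3764)<.02)]
c,r=cv2.minEnclosingCircle(P[:,:2].astype(np.float32)); print(len(P),c,r)
Pt=(np.linalg.inv(tool(s))@np.array([*c,.065,1])); print('in tool',Pt.round(4))
E
```

```text
t 8.3 tcp [ 0.5685 -0.3774  0.1044] ydeg 12.53 q [-0.62  0.4   1.72  0.    1.03 -0.84] F [-0.03 -0.23  0.05] w 0.404
665 (0.5673023462295532, -0.3764408230781555) 0.012045499868690968
in tool [ 3.91e-02 -8.00e-04 -1.00e-03  1.00e+00]
```

Emit:
play_rows --deltas '[{"x": -1, "y": 1, "z": -6, "wx": 0, "wy": 0, "wz": 0, "fingers": 0.2}, {"x": -1, "y": 1, "z": -10, "wx": 0, "wy": 0, "wz": 0, "fingers": 0.2}, {"x": -1, "y": 1, "z": -13, "wx": 0, "wy": 0, "wz": 0, "fingers": 0.2}, {"x": -1, "y": 1, "z": -14, "wx": 0, "wy": 0, "wz": 0, "fingers": 0.2}]'

```text
time: 8.85
tool_pos: [0.5667, -0.3758, 0.0887]
tcp_rot: [1.047, 1.306, -1.047]
wrist_force: [-0.6, -0.5, 0.5]
width: 0.404
```

Emit:
play_rows --deltas '[{"x": 0, "y": 0, "z": -1, "wx": 0, "wy": 0, "wz": 0, "fingers": 0.2}, {"x": 0, "y": 0, "z": -2, "wx": 0, "wy": 0, "wz": 0, "fingers": 0.2}]'

```text
time: 9.1
tool_pos: [0.5671, -0.376, 0.0874]
tcp_rot: [1.046, 1.304, -1.046]
wrist_force: [1.3, 0.0, -0.1]
width: 0.399
```

Emit:
play_rows --deltas '[{"x": 0, "y": 0, "z": -1, "wx": 0, "wy": 0, "wz": 0, "fingers": 0.2}, {"x": 0, "y": 0, "z": -2, "wx": 0, "wy": 0, "wz": 0, "fingers": 0.2}]'

```text
time: 9.35
tool_pos: [0.567, -0.3759, 0.0853]
tcp_rot: [1.047, 1.305, -1.046]
wrist_force: [0.5, -0.0, 0.6]
width: 0.405
```

Emit:
play_rows --deltas '[{"x": 0, "y": 0, "z": -1, "wx": 0, "wy": 0, "wz": 0, "fingers": 0.2}, {"x": 0, "y": 0, "z": -2, "wx": 0, "wy": 0, "wz": 0, "fingers": 0.2}]'

```text
time: 9.6
tool_pos: [0.567, -0.3759, 0.0832]
tcp_rot: [1.047, 1.305, -1.047]
wrist_force: [0.6, -0.9, 0.3]
width: 0.401
```

Emit:
play_rows --deltas '[{"x": 0, "y": 0, "z": -1, "wx": 0, "wy": 0, "wz": 0, "fingers": 0.2}, {"x": 0, "y": 0, "z": -1, "wx": 0, "wy": 0, "wz": 0, "fingers": 0.2}]'

```text
time: 9.85
tool_pos: [0.5669, -0.3759, 0.0821]
tcp_rot: [1.047, 1.305, -1.047]
wrist_force: [0.4, -0.2, -0.2]
width: 0.401
```

```bash
python3 - <<'E'
from h import *
d,T,W=wr('w10.png')
cv2.imwrite('pics/z10.png',cv2.resize(d['frame'][200:340,190:370,::-1],None,fx=4,fy=4,interpolation=cv2.INTER_CUBIC))
E
```

```text
t 9.85 tcp [ 0.5669 -0.3759  0.0821] ydeg 12.54 q [-0.62  0.42  1.74 -0.    0.99 -0.84] F [ 0.38 -0.15 -0.19] w 0.401
```

View pics/z10.png

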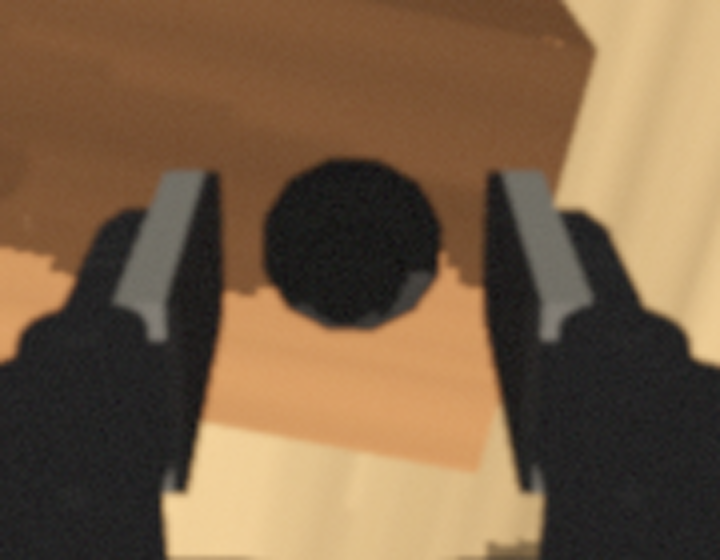

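Emit:
play_rows --deltas '[{"x": 0, "y": 0, "z": 0, "wx": 0, "wy": 0, "wz": 0, "fingers": 0.38}, {"x": 0, "y": 0, "z": 0, "wx": 0, "wy": 0, "wz": 0, "fingers": 0.38}]' --grip_force 30

```text
time: 10.15
tool_pos: [0.567, -0.3759, 0.0823]
tcp_rot: [1.046, 1.305, -1.046]
wrist_force: [0.3, -0.4, 0.8]
width: 0.308
```

```bash
python3 - <<'E'
from h import *
d,T,W=wr('w11.png')
cv2.imwrite('pics/z11.png',cv2.resize(d['frame'][200:340,190:370,::-1],None,fx=4,fy=4,interpolation=cv2.INTER_CUBIC))
P=cloud(d,d['tool_from_camera'])
for v in (240,241,242,243,244,245,246,248,252,256): print(v,[(u,P[v,u].round(4).tolist()) for u in (238,240,242,244,318)])
E
```

```text
t 10.15 tcp [ 0.567  -0.3759  0.0823] ydeg 12.54 q [-0.62  0.42  1.73 -0.    0.99 -0.84] F [ 0.28 -0.36  0.79] w 0.308
240 [(238, [0.0231, -0.0203, -0.0093]), (240, [0.0227, -0.0192, -0.0095]), (242, [0.0232, -0.0182, -0.0093]), (244, [0.0221, -0.0171, -0.0097]), (318, [0.0227, 0.0214, -0.0094])]
241 [(238, [0.0222, -0.0202, -0.0091]), (240, [0.0229, -0.0193, -0.0088]), (242, [0.0235, -0.0183, -0.0085]), (244, [0.0221, -0.0171, -0.0092]), (318, [0.0227, 0.0214, -0.0089])]
242 [(238, [0.0224, -0.0203, -0.0085]), (240, [0.0176, -0.0186, -0.0105]), (242, [0.017, -0.0175, -0.0107]), (244, [0.0176, -0.0165, -0.0105]), (318, [0.0231, 0.0215, -0.0081])]
243 [(238, [0.0166, -0.0194, -0.0104]), (240, [0.0169, -0.0185, -0.0103]), (242, [0.0172, -0.0175, -0.0101]), (244, [0.0159, -0.0164, -0.0107]), (318, [0.0223, 0.0214, -0.0079])]
244 [(238, [0.0154, -0.0193, -0.0104]), (240, [0.0132, -0.018, -0.0113]), (242, [0.0144, -0.0172, -0.0107]), (244, [0.0145, -0.0162, -0.0107]), (318, [0.0218, 0.0214, -0.0076])]
245 [(238, [0.0144, -0.0192, -0.0102]), (240, [0.0136, -0.0181, -0.0106]), (242, [0.014, -0.0171, -0.0104]), (244, [0.013, -0.016, -0.0108]), (318, [0.0227, 0.0215, -0.0066])]
246 [(238, [0.0134, -0.019, -0.0101]), (240, [0.0122, -0.0179, -0.0107]), (242, [0.0127, -0.017, -0.0104]), (244, [0.0128, -0.016, -0.0104]), (318, [0.0123, 0.02, -0.0106])]
248 [(238, [0.0104, -0.0186, -0.0104]), (240, [0.0101, -0.0176, -0.0105]), (242, [0.0088, -0.0165, -0.0111]), (244, [0.0094, -0.0156, -0.0109]), (318, [0.011, 0.0198, -0.0101])]
252 [(238, [0.0056, -0.018, -0.0105]), (240, [0.0052, -0.017, -0.0107]), (242, [0.0053, -0.0161, -0.0107]), (244, [0.0041, -0.0151, -0.0112]), (318, [0.0059, 0.0192, -0.0104])]
256 [(238, [0.0013, -0.0175, -0.0106]), (240, [0.0025, -0.0167, -0.01]), (242, [0.0013, -0.0157, -0.0106]), (244, [0.0006, -0.0147, -0.0109]), (318, [0.0007, 0.0185, -0.0108])]
```

View pics/z11.png

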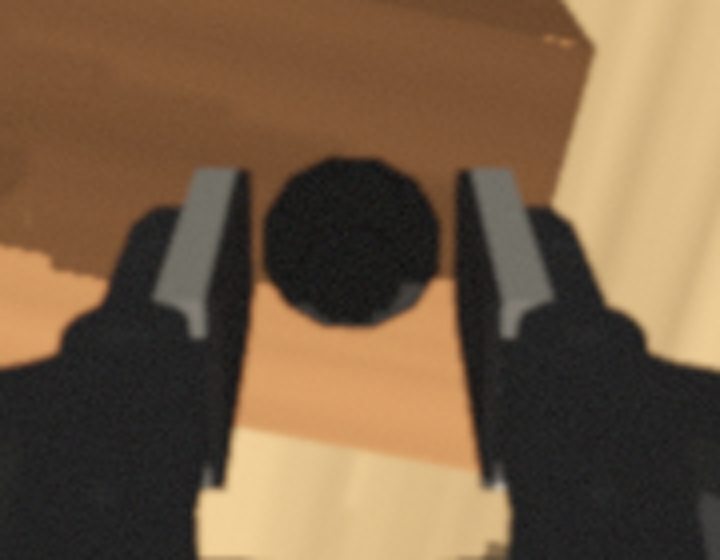

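Emit:
play_rows --deltas '[{"x": 0, "y": 0, "z": -1, "wx": 0, "wy": 0, "wz": 0, "fingers": 0.38}, {"x": 0, "y": 0, "z": -2, "wx": 0, "wy": 0, "wz": 0, "fingers": 0.38}]'

```text
time: 10.45
tool_pos: [0.5671, -0.376, 0.0818]
tcp_rot: [1.046, 1.305, -1.046]
wrist_force: [-3.4, 2.9, 12.0]
width: 0.314
```

Emit:
play_rows --deltas '[{"x": 0, "y": 0, "z": -1, "wx": 0, "wy": 0, "wz": 0, "fingers": 0.38}, {"x": 0, "y": 0, "z": -1, "wx": 0, "wy": 0, "wz": 0, "fingers": 0.38}]'

```text
time: 10.7
tool_pos: [0.5672, -0.376, 0.0818]
tcp_rot: [1.046, 1.304, -1.046]
wrist_force: [-4.1, 2.8, 11.6]
width: 0.309
```

Emit:
play_rows --deltas '[{"x": 0, "y": 0, "z": -1, "wx": 0, "wy": 0, "wz": 0, "fingers": 0.38}, {"x": 0, "y": 0, "z": -1, "wx": 0, "wy": 0, "wz": 0, "fingers": 0.38}]'

```text
time: 10.95
tool_pos: [0.5672, -0.3761, 0.0819]
tcp_rot: [1.046, 1.304, -1.046]
wrist_force: [-5.3, 4.7, 16.7]
width: 0.312
```

Emit:
play_rows --deltas '[{"x": 0, "y": 0, "z": 5.5, "wx": 0, "wy": 0, "wz": 0, "fingers": 0.38}, {"x": 0, "y": 0, "z": 5.5, "wx": 0, "wy": 0, "wz": 0, "fingers": 0.38}]'

```text
time: 11.2
tool_pos: [0.5673, -0.3762, 0.0843]
tcp_rot: [1.046, 1.303, -1.046]
wrist_force: [0.7, 0.5, 0.5]
width: 0.312
```

Tips are now about 2.5 mm above the block. I'll lower 1 mm and close.

Emit:
play_rows --deltas '[{"x": 0, "y": 0, "z": -1, "wx": 0, "wy": 0, "wz": 0, "fingers": 0.38}, {"x": 0, "y": 0, "z": -1, "wx": 0, "wy": 0, "wz": 0, "fingers": 1}, {"x": 0, "y": 0, "z": -1, "wx": 0, "wy": 0, "wz": 0, "fingers": 1}, {"x": 0, "y": 0, "z": -1, "wx": 0, "wy": 0, "wz": 0, "fingers": 1}]' --grip_force 40

```text
time: 11.7
tool_pos: [0.5668, -0.3758, 0.0824]
tcp_rot: [1.047, 1.305, -1.047]
wrist_force: [-0.2, -0.4, -0.6]
width: 0.245
```

Emit:
play_rows --deltas '[{"x": 0, "y": 0, "z": 5, "wx": 0, "wy": 0, "wz": 0, "fingers": 1}, {"x": 0, "y": 0, "z": 15, "wx": 0, "wy": 0, "wz": 0, "fingers": 1}, {"x": 0, "y": 0, "z": 35, "wx": 0, "wy": 0, "wz": 0, "fingers": 1}, {"x": 0, "y": 0, "z": 60, "wx": 0, "wy": 0, "wz": 0, "fingers": 1}, {"x": 0, "y": 0, "z": 60, "wx": 0, "wy": 0, "wz": 0, "fingers": 1}]'

```text
time: 12.32
tool_pos: [0.5692, -0.3775, 0.1474]
tcp_rot: [1.046, 1.297, -1.045]
wrist_force: [1.4, -0.6, 0.7]
width: 0.245
```

```bash
python3 - <<'E'
from h import *
d,T,W=wr('w12.png')
cv2.imwrite('pics/z12.png',cv2.resize(d['frame'][180:340,190:370,::-1],None,fx=4,fy=3.7,interpolation=cv2.INTER_CUBIC))
P=cloud(d,d['tool_from_camera'])
Q=P[215:275,255:302].reshape(-1,3); Q=Q[(Q[:,0]>-.01)&(Q[:,0]<.03)]
print(len(Q)); 
for lo in np.arange(-.002,.03,.002):
    m=(Q[:,0]>=lo)&(Q[:,0]<lo+.002); print(lo.round(3),m.sum(),Q[m][:,1:].mean(0).round(4),np.ptp(Q[m][:,1:],axis=0).round(4) if m.sum() else '')
E
```

```text
t 12.325 tcp [ 0.5692 -0.3775  0.1474] ydeg 12.54 q [-0.62  0.35  1.69  0.    1.09 -0.84] F [ 1.44 -0.58  0.68] w 0.245
1517
-0.002 15 [ 0.0108 -0.007 ] [0.0001 0.0073]
0.0 1 [ 0.0108 -0.0105] [0. 0.]
0.002 18 [ 0.0004 -0.0039] [0.0212 0.0103]
0.004 29 [ 0.0021 -0.0066] [0.0215 0.0103]
0.006 8 [ 0.0031 -0.0101] [0.0216 0.0014]
0.008 119 [-0.0001 -0.0011] [0.0219 0.0142]
0.01 333 [ 0.0005 -0.001 ] [0.0221 0.0149]
0.012 45 [ 0.0015 -0.0056] [0.0225 0.0108]
0.014 26 [ 0.0014 -0.0024] [0.0228 0.0165]
0.016 447 [ 0.0002 -0.0028] [0.0227 0.0184]
0.018 284 [ 0.0003 -0.0043] [0.0224 0.019 ]
0.02 172 [ 0.0003 -0.0036] [0.0211 0.0143]
0.022 18 [ 0.0006 -0.0019] [0.0178 0.0125]
0.024 0 [nan nan] 
0.026 0 [nan nan] 
0.028 0 [nan nan] <stdin>:8: RuntimeWarning: Mean of empty slice.
  ret = um.true_divide(
```

View pics/z12.png

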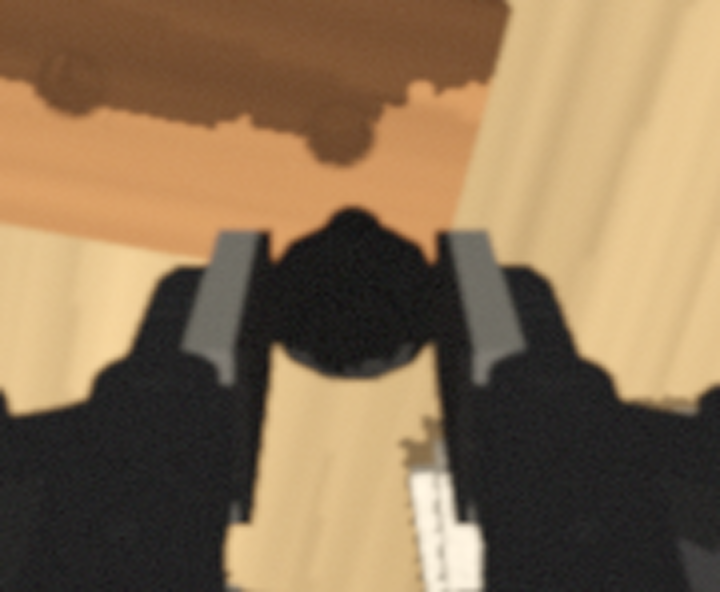

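```bash
python3 - <<'E'
from h import *
d=dict(np.load('pics/w12.png.npz')); tc=d['tool_from_camera'].astype(float); P=cloud(d,tc)
Q=P[215:275,255:302].reshape(-1,3)
a=Q[(Q[:,0]>.007)&(Q[:,0]<.0125)&(np.abs(Q[:,1])<.0085)]
print(np.median(a,axis=0),cv2.minEnclosingCircle(a[:,1:].astype(np.float32)))
A=np.c_[a[:,1:],np.ones(len(a))]; co=np.linalg.lstsq(A,a[:,0],rcond=None)[0]; print('pin plane slope y,z',co)
b=Q[(Q[:,0]>.015)&(Q[:,0]<.019)]; print(cv2.minEnclosingCircle(b[:,1:].astype(np.float32)),np.median(b[:,0]))
C=np.linalg.inv(tc); K=d['K']; img=d['frame'][:,:,::-1].copy()
big=cv2.resize(img[180:340,190:370],None,fx=4,fy=3.7,interpolation=cv2.INTER_CUBIC)
t=np.linspace(0,6.28,40)
for x,r in [(.009,.0065),(.016,.012),(.021,.012),(.049,.003)]:
    p=np.c_[np.full(40,x),r*np.cos(t)+.0003,r*np.sin(t)-.001,np.ones(40)]@C.T
    u=p[:,0]/p[:,2]*K[0,0]+K[0,2]; v=p[:,1]/p[:,2]*K[1,1]+K[1,2]
    cv2.polylines(big,[np.c_[(u-190+.5)*4,(v-180+.5)*3.7].astype(np.int32)],True,(0,255,255),1)
big=cv2.convertScaleAbs(big,alpha=1.8,beta=20)
cv2.imwrite('pics/z13.png',big)
E
```

```text
[ 1.04643867e-02  6.37908386e-05 -4.32791304e-04] ((0.000275574391707778, 0.0010750395013019443), 0.006495534908026457)
pin plane slope y,z [ 0.00267263 -0.02098382  0.01047852]
((0.000610052258707583, -0.0024358679074794054), 0.014236049726605415) 0.017716663035808253
```

View pics/z13.png

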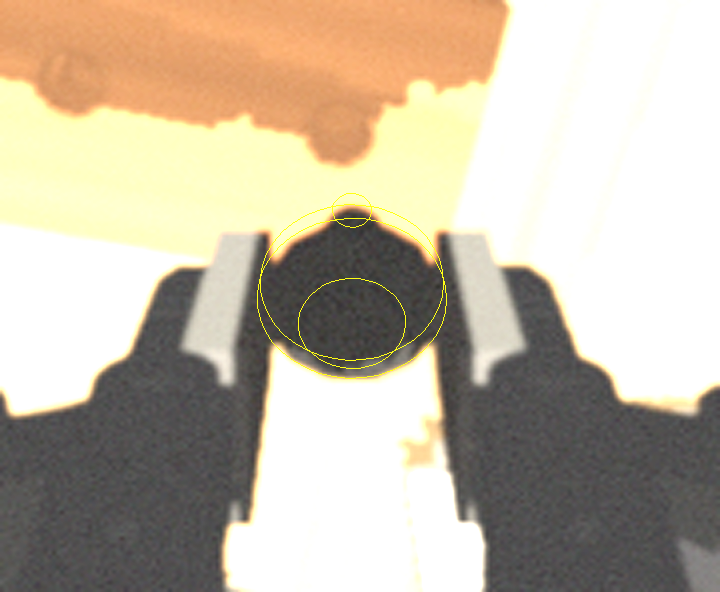

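Emit:
play_rows --deltas '[{"x": 0, "y": 0, "z": 55, "wx": 0, "wy": 0, "wz": 0, "fingers": 1}, {"x": -10, "y": 60, "z": 80, "wx": 0, "wy": 0, "wz": 0, "fingers": 1}, {"x": -20, "y": 130, "z": 80, "wx": 0, "wy": 0, "wz": 0, "fingers": 1}, {"x": -25, "y": 220, "z": 80, "wx": 0, "wy": 0, "wz": 0, "fingers": 1}, {"x": -30, "y": 303, "z": 80, "wx": 0, "wy": 0, "wz": 0, "fingers": 1}, {"x": -30, "y": 303, "z": 65, "wx": 0, "wy": 0, "wz": 0, "fingers": 1}, {"x": -30, "y": 303, "z": 65, "wx": 0, "wy": 0, "wz": 0, "fingers": 1}, {"x": -30, "y": 303, "z": 65, "wx": 0, "wy": 0, "wz": 0, "fingers": 1}, {"x": -30, "y": 303, "z": 65, "wx": 0, "wy": 0, "wz": 0, "fingers": 1}, {"x": -30, "y": 303, "z": 65, "wx": 0, "wy": 0, "wz": 0, "fingers": 1}]'

```text
time: 13.62
tool_pos: [0.5373, -0.0743, 0.208]
tcp_rot: [1.048, 1.303, -1.048]
wrist_force: [-0.0, 0.3, -0.5]
width: 0.245
```

```bash
python3 - <<'E'
from h import *
d,T,W=wr('w14.png')
cv2.imwrite('pics/z14.png',cv2.resize(d['frame'][160:300,190:370,::-1],None,fx=4,fy=4,interpolation=cv2.INTER_CUBIC))
E
```

```text
t 13.625 tcp [ 0.5373 -0.0743  0.208 ] ydeg 12.42 q [-0.18  0.05  1.94 -0.    1.16 -0.4 ] F [-0.    0.26 -0.52] w 0.245
```

View pics/z14.png

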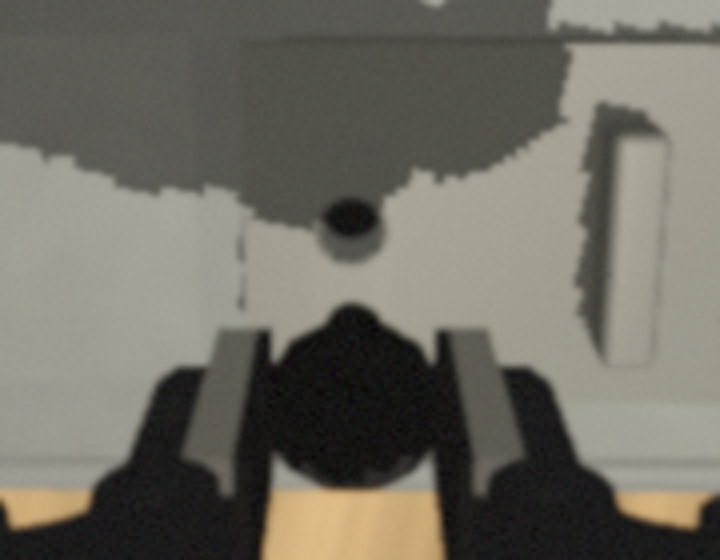

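```bash
python3 - <<'E'
from h import *
d=dict(np.load('pics/w14.png.npz')); T=np.load('pics/w14.png.T.npy'); W=cloud(d,T)
s=monitor.read_state()
for z in (.1195,.1205):
  h=onplane(277.4,217.1,d['K'],T,z); print(h, (np.linalg.inv(tool(s))@[*h,1]).round(4))
print(np.nanmedian(W[210:222,290:300,2]), np.nanmedian(W[225:232,265:272,2]))
# rivet nose & head edges in image
P=cloud(d,d['tool_from_camera'])
for v in range(234,285,3): print(v,P[v,278].round(4))
E
```

```text
[ 0.53741968 -0.07364197  0.1195    ] [ 8.85e-02  3.00e-04 -5.00e-04  1.00e+00]
[ 0.53734997 -0.07332455  0.1205    ] [ 8.75e-02  3.00e-04 -8.00e-04  1.00e+00]
0.1192081066696627 0.11919792018922568
234 [0.0882 0.0007 0.0127]
237 [ 0.045   0.0006 -0.0022]
240 [ 0.0199  0.0006 -0.0106]
243 [ 0.0181  0.0006 -0.0097]
246 [ 0.0163  0.0006 -0.0088]
249 [ 0.0167  0.0006 -0.007 ]
252 [ 0.0207  0.0006 -0.0036]
255 [ 0.0215  0.0006 -0.0015]
258 [ 0.0112  0.0006 -0.0047]
261 [ 0.0107  0.0006 -0.0034]
264 [ 0.0099  0.0006 -0.0022]
267 [ 0.0105  0.0006 -0.0003]
270 [0.0102 0.0006 0.0012]
273 [0.0107 0.0006 0.0031]
276 [0.0105 0.0006 0.0046]
279 [0.0107 0.0006 0.0064]
282 [0.0186 0.0006 0.0127]
```

Emit:
play_rows --deltas '[{"x": -0.3, "y": 1.3, "z": -20, "wx": 0, "wy": 0, "wz": 0, "fingers": 1}, {"x": -0.3, "y": 1.3, "z": -32, "wx": 0, "wy": 0, "wz": 0, "fingers": 1}, {"x": -0.3, "y": 1.3, "z": -36, "wx": 0, "wy": 0, "wz": 0, "fingers": 1}, {"x": -0.3, "y": 1.3, "z": -36, "wx": 0, "wy": 0, "wz": 0, "fingers": 1}, {"x": -0.3, "y": 1.3, "z": -36, "wx": 0, "wy": 0, "wz": 0, "fingers": 1}]'

```text
time: 14.3
tool_pos: [0.5372, -0.0717, 0.1724]
tcp_rot: [1.047, 1.304, -1.046]
wrist_force: [0.1, 0.5, -0.8]
width: 0.247
```

```bash
python3 - <<'E'
from h import *
d,T,W=wr('w15.png')
cv2.imwrite('pics/z15.png',cv2.resize(d['frame'][160:300,190:370,::-1],None,fx=4,fy=4,interpolation=cv2.INTER_CUBIC))
E
```

```text
t 14.3 tcp [ 0.5372 -0.0717  0.1724] ydeg 12.53 q [-0.18  0.08  1.98  0.    1.09 -0.4 ] F [ 0.14  0.55 -0.79] w 0.247
```

View pics/z15.png

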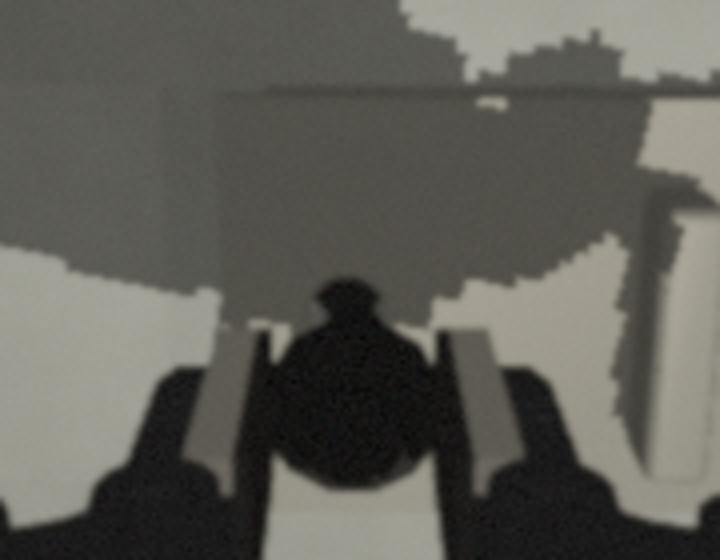

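Emit:
play_rows --deltas '[{"x": -0.6, "y": -1, "z": 0, "wx": 0, "wy": 0, "wz": 0, "fingers": 1}, {"x": -0.6, "y": -1, "z": -4, "wx": 0, "wy": 0, "wz": 0, "fingers": 1}, {"x": -0.6, "y": -1, "z": -7, "wx": 0, "wy": 0, "wz": 0, "fingers": 1}, {"x": -0.6, "y": -1, "z": -8, "wx": 0, "wy": 0, "wz": 0, "fingers": 1}]'

```text
time: 14.85
tool_pos: [0.5357, -0.0725, 0.1632]
tcp_rot: [1.046, 1.306, -1.047]
wrist_force: [0.4, 0.2, -0.2]
width: 0.244
```

Emit:
play_rows --deltas '[{"x": 0, "y": 0, "z": -1.5, "wx": 0, "wy": 0, "wz": 0, "fingers": 1}, {"x": 0, "y": 0, "z": -3, "wx": 0, "wy": 0, "wz": 0, "fingers": 1}]'

```text
time: 15.1
tool_pos: [0.5361, -0.0726, 0.1607]
tcp_rot: [1.047, 1.305, -1.047]
wrist_force: [-0.2, -0.3, -0.7]
width: 0.247
```

Emit:
play_rows --deltas '[{"x": 0, "y": 0, "z": -1.5, "wx": 0, "wy": 0, "wz": 0, "fingers": 1}, {"x": 0, "y": 0, "z": -3, "wx": 0, "wy": 0, "wz": 0, "fingers": 1}]'

```text
time: 15.35
tool_pos: [0.5361, -0.0726, 0.1577]
tcp_rot: [1.046, 1.305, -1.046]
wrist_force: [0.5, -0.4, 0.2]
width: 0.241
```

Emit:
play_rows --deltas '[{"x": 0.5, "y": 0, "z": -2, "wx": 0, "wy": 0, "wz": 0, "fingers": 1}, {"x": 0.5, "y": 0, "z": -4, "wx": 0, "wy": 0, "wz": 0, "fingers": 1}]'

```text
time: 15.6
tool_pos: [0.5366, -0.0726, 0.1536]
tcp_rot: [1.047, 1.305, -1.047]
wrist_force: [-0.2, 0.3, -0.0]
width: 0.244
```

Emit:
play_rows --deltas '[{"x": 0, "y": 0, "z": -2, "wx": 0, "wy": 0, "wz": 0, "fingers": 1}, {"x": 0, "y": 0, "z": -4, "wx": 0, "wy": 0, "wz": 0, "fingers": 1}]'

```text
time: 15.85
tool_pos: [0.5365, -0.0726, 0.1496]
tcp_rot: [1.047, 1.305, -1.047]
wrist_force: [0.1, -0.1, -0.3]
width: 0.248
```

Emit:
play_rows --deltas '[{"x": 0, "y": 0, "z": -2, "wx": 0, "wy": 0, "wz": 0, "fingers": 1}, {"x": 0, "y": 0, "z": -4, "wx": 0, "wy": 0, "wz": 0, "fingers": 1}]'

```text
time: 16.1
tool_pos: [0.5366, -0.0726, 0.1456]
tcp_rot: [1.047, 1.305, -1.047]
wrist_force: [0.1, -0.3, -0.2]
width: 0.246
```

Going in freely. About 5 mm is left.

Emit:
play_rows --deltas '[{"x": 0, "y": 0, "z": -1, "wx": 0, "wy": 0, "wz": 0, "fingers": 1}, {"x": 0, "y": 0, "z": -2, "wx": 0, "wy": 0, "wz": 0, "fingers": 1}]'

```text
time: 16.35
tool_pos: [0.5366, -0.0726, 0.1437]
tcp_rot: [1.047, 1.305, -1.047]
wrist_force: [0.5, 0.2, -0.1]
width: 0.245
```

Emit:
play_rows --deltas '[{"x": 0, "y": 0, "z": -1, "wx": 0, "wy": 0, "wz": 0, "fingers": 1}, {"x": 0, "y": 0, "z": -2, "wx": 0, "wy": 0, "wz": 0, "fingers": 1}]'

```text
time: 16.6
tool_pos: [0.5366, -0.0726, 0.1417]
tcp_rot: [1.047, 1.305, -1.047]
wrist_force: [1.4, -0.3, 0.9]
width: 0.241
```

Emit:
play_rows --deltas '[{"x": 0, "y": 0, "z": -0.7, "wx": 0, "wy": 0, "wz": 0, "fingers": 1}, {"x": 0, "y": 0, "z": -0.7, "wx": 0, "wy": 0, "wz": 0, "fingers": 1}]'

```text
time: 16.85
tool_pos: [0.5366, -0.0726, 0.1413]
tcp_rot: [1.047, 1.305, -1.046]
wrist_force: [-0.5, -0.1, 1.5]
width: 0.245
```

Emit:
play_rows --deltas '[{"x": 0, "y": 0, "z": 0, "wx": 0, "wy": 0, "wz": 0, "fingers": 0.2}, {"x": 0, "y": 0, "z": 0, "wx": 0, "wy": 0, "wz": 0, "fingers": 0.1}, {"x": 0, "y": 0, "z": 1, "wx": 0, "wy": 0, "wz": 0, "fingers": 0.1}, {"x": 0, "y": 0, "z": 20, "wx": 0, "wy": 0, "wz": 0, "fingers": 0.1}, {"x": 0, "y": 0, "z": 45, "wx": 0, "wy": 0, "wz": 0, "fingers": 0.1}, {"x": 0, "y": 0, "z": 50, "wx": 0, "wy": 0, "wz": 0, "fingers": 0.1}, {"x": 0, "y": 0, "z": 50, "wx": 0, "wy": 0, "wz": 0, "fingers": 0.1}]'

```text
time: 17.73
tool_pos: [0.537, -0.0727, 0.192]
tcp_rot: [1.047, 1.303, -1.046]
wrist_force: [1.0, -0.2, 0.5]
width: 0.448
```

```bash
python3 - <<'E'
from h import *
d,T,W=wr('w16.png')
cv2.imwrite('pics/z16.png',cv2.resize(d['frame'][160:300,190:370,::-1],None,fx=4,fy=4,interpolation=cv2.INTER_CUBIC))
Q=W[200:260,250:310].reshape(-1,3)
for lo,hi in [(.1225,.127),(.129,.135)]:
    a=Q[(Q[:,2]>lo)&(Q[:,2]<hi)&(np.hypot(Q[:,0]-.537,Q[:,1]+.0736)<.02)]; 
    print(lo,len(a),np.median(a,axis=0).round(4),cv2.minEnclosingCircle(a[:,:2].astype(np.float32)))
    A=np.c_[a[:,:2]-a[:,:2].mean(0),np.ones(len(a))]; print(np.linalg.lstsq(A,a[:,2],rcond=None)[0].round(4))
E
```

```text
t 17.725 tcp [ 0.537  -0.0727  0.192 ] ydeg 12.54 q [-0.18  0.06  1.96 -0.    1.12 -0.4 ] F [ 1.02 -0.18  0.49] w 0.448
0.1225 502 [ 0.536  -0.0709  0.124 ] ((0.5374058485031128, -0.07358593493700027), 0.012121674604713917)
[-0.0019  0.003   0.124 ]
0.129 291 [ 0.5372 -0.0731  0.1313] ((0.5372966527938843, -0.07360561937093735), 0.006628095638006926)
[ 0.0041 -0.0273  0.1313]
```

View pics/z16.png

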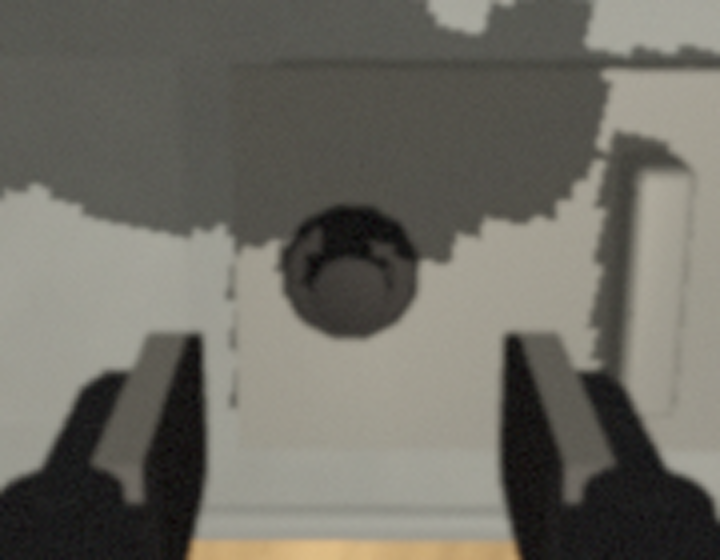

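Emit:
play_rows --deltas '[{"x": 0, "y": -0.6, "z": 0, "wx": 0, "wy": 0, "wz": 0, "fingers": 1}, {"x": 0, "y": -0.6, "z": -10, "wx": 0, "wy": 0, "wz": 0, "fingers": 1}, {"x": 0, "y": -0.6, "z": -22, "wx": 0, "wy": 0, "wz": 0, "fingers": 1}, {"x": 0, "y": -0.6, "z": -27, "wx": 0, "wy": 0, "wz": 0, "fingers": 1}, {"x": 0, "y": -0.6, "z": -27, "wx": 0, "wy": 0, "wz": 0, "fingers": 1}, {"x": 0, "y": -0.6, "z": -27, "wx": 0, "wy": 0, "wz": 0, "fingers": 1}]' --grip_force 60

```text
time: 18.52
tool_pos: [0.5368, -0.0732, 0.1643]
tcp_rot: [1.047, 1.304, -1.046]
wrist_force: [-0.2, -1.5, 0.5]
width: 0.003
```

```bash
python3 - <<'E'
from h import *
d,T,W=wr('w17.png')
cv2.imwrite('pics/z17.png',cv2.resize(d['frame'][160:300,190:370,::-1],None,fx=4,fy=4,interpolation=cv2.INTER_CUBIC))
E
```

```text
t 18.525 tcp [ 0.5368 -0.0732  0.1643] ydeg 12.54 q [-0.18  0.09  1.98  0.    1.07 -0.4 ] F [-0.21 -1.5   0.52] w 0.003
```

View pics/z17.png

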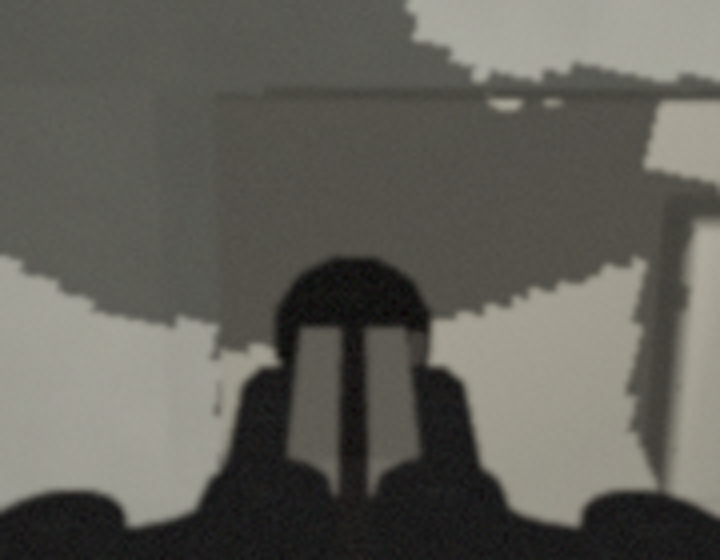

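Emit:
play_rows --deltas '[{"x": 0, "y": 0, "z": -1, "wx": 0, "wy": 0, "wz": 0, "fingers": 1}, {"x": 0, "y": 0, "z": -2, "wx": 0, "wy": 0, "wz": 0, "fingers": 1}]'

```text
time: 18.82
tool_pos: [0.5367, -0.0733, 0.1623]
tcp_rot: [1.047, 1.304, -1.046]
wrist_force: [-0.1, -0.0, 0.3]
width: -0.0
```

Emit:
play_rows --deltas '[{"x": 0, "y": 0, "z": -1, "wx": 0, "wy": 0, "wz": 0, "fingers": 1}, {"x": 0, "y": 0, "z": -2, "wx": 0, "wy": 0, "wz": 0, "fingers": 1}]'

```text
time: 19.08
tool_pos: [0.5365, -0.0732, 0.16]
tcp_rot: [1.046, 1.305, -1.047]
wrist_force: [0.1, 0.1, 0.5]
width: 0.002
```

Emit:
play_rows --deltas '[{"x": 0, "y": 0, "z": -1, "wx": 0, "wy": 0, "wz": 0, "fingers": 1}, {"x": 0, "y": 0, "z": -1, "wx": 0, "wy": 0, "wz": 0, "fingers": 1}]'

```text
time: 19.32
tool_pos: [0.5365, -0.0732, 0.1589]
tcp_rot: [1.046, 1.305, -1.047]
wrist_force: [-0.6, -0.1, 0.1]
width: -0.001
```

Emit:
play_rows --deltas '[{"x": 0, "y": 0, "z": -1, "wx": 0, "wy": 0, "wz": 0, "fingers": 1}, {"x": 0, "y": 0, "z": -1, "wx": 0, "wy": 0, "wz": 0, "fingers": 1}]'

```text
time: 19.58
tool_pos: [0.5365, -0.0732, 0.158]
tcp_rot: [1.046, 1.305, -1.047]
wrist_force: [0.3, -0.3, 0.1]
width: -0.001
```

Emit:
play_rows --deltas '[{"x": 0, "y": 0, "z": -1, "wx": 0, "wy": 0, "wz": 0, "fingers": 1}, {"x": 0, "y": 0, "z": -1, "wx": 0, "wy": 0, "wz": 0, "fingers": 1}]'

```text
time: 19.82
tool_pos: [0.5365, -0.0732, 0.157]
tcp_rot: [1.046, 1.305, -1.047]
wrist_force: [-0.5, 0.1, -0.5]
width: 0.001
```

Emit:
play_rows --deltas '[{"x": 0, "y": 0, "z": -1, "wx": 0, "wy": 0, "wz": 0, "fingers": 1}, {"x": 0, "y": 0, "z": -1, "wx": 0, "wy": 0, "wz": 0, "fingers": 1}]'

```text
time: 20.08
tool_pos: [0.5365, -0.0732, 0.156]
tcp_rot: [1.046, 1.305, -1.047]
wrist_force: [0.6, -0.6, -0.4]
width: -0.001
```

Emit:
play_rows --deltas '[{"x": 0, "y": 0, "z": -1, "wx": 0, "wy": 0, "wz": 0, "fingers": 1}, {"x": 0, "y": 0, "z": -1, "wx": 0, "wy": 0, "wz": 0, "fingers": 1}]'

```text
time: 20.32
tool_pos: [0.5365, -0.0732, 0.155]
tcp_rot: [1.046, 1.305, -1.047]
wrist_force: [-0.4, 0.0, -0.6]
width: -0.002
```

Emit:
play_rows --deltas '[{"x": 0, "y": 0, "z": -1, "wx": 0, "wy": 0, "wz": 0, "fingers": 1}, {"x": 0, "y": 0, "z": -1, "wx": 0, "wy": 0, "wz": 0, "fingers": 1}]'

```text
time: 20.58
tool_pos: [0.5365, -0.0732, 0.154]
tcp_rot: [1.046, 1.305, -1.047]
wrist_force: [0.1, 0.3, 0.3]
width: -0.002
```

Emit:
play_rows --deltas '[{"x": 0, "y": 0, "z": -1, "wx": 0, "wy": 0, "wz": 0, "fingers": 1}, {"x": 0, "y": 0, "z": -1, "wx": 0, "wy": 0, "wz": 0, "fingers": 1}]'

```text
time: 20.82
tool_pos: [0.5366, -0.0732, 0.1533]
tcp_rot: [1.047, 1.305, -1.046]
wrist_force: [-0.5, 0.3, 1.7]
width: 0.004
```

Emit:
play_rows --deltas '[{"x": 0, "y": 0, "z": -1, "wx": 0, "wy": 0, "wz": 0, "fingers": 1}, {"x": 0, "y": 0, "z": -1, "wx": 0, "wy": 0, "wz": 0, "fingers": 1}]'

```text
time: 21.08
tool_pos: [0.5366, -0.0732, 0.1523]
tcp_rot: [1.047, 1.305, -1.046]
wrist_force: [-1.0, -0.1, 3.5]
width: -0.0
```

Emit:
play_rows --deltas '[{"x": 0, "y": 0, "z": -1, "wx": 0, "wy": 0, "wz": 0, "fingers": 1}, {"x": 0, "y": 0, "z": -1, "wx": 0, "wy": 0, "wz": 0, "fingers": 1}]'

```text
time: 21.32
tool_pos: [0.5367, -0.0733, 0.1519]
tcp_rot: [1.047, 1.305, -1.046]
wrist_force: [-2.8, 1.2, 6.7]
width: -0.001
```

Emit:
play_rows --deltas '[{"x": 0, "y": 0, "z": -1, "wx": 0, "wy": 0, "wz": 0, "fingers": 1}, {"x": 0, "y": 0, "z": -1, "wx": 0, "wy": 0, "wz": 0, "fingers": 1}]'

```text
time: 21.58
tool_pos: [0.5367, -0.0733, 0.1512]
tcp_rot: [1.047, 1.304, -1.046]
wrist_force: [-3.0, 0.4, 8.6]
width: 0.007
```

Emit:
play_rows --deltas '[{"x": 0, "y": 0, "z": -0.6, "wx": 0, "wy": 0, "wz": 0, "fingers": 1}, {"x": 0, "y": 0, "z": -0.6, "wx": 0, "wy": 0, "wz": 0, "fingers": 1}]'

```text
time: 21.82
tool_pos: [0.5367, -0.0733, 0.1507]
tcp_rot: [1.047, 1.304, -1.046]
wrist_force: [-3.3, 0.7, 8.2]
width: 0.0
```

Emit:
play_rows --deltas '[{"x": 0, "y": 0, "z": -1, "wx": 0, "wy": 0, "wz": 0, "fingers": 1}, {"x": 0, "y": 0, "z": -1, "wx": 0, "wy": 0, "wz": 0, "fingers": 1}]'

```text
time: 22.08
tool_pos: [0.5367, -0.0733, 0.1496]
tcp_rot: [1.047, 1.304, -1.046]
wrist_force: [-3.8, 0.0, 8.5]
width: 0.002
```

Emit:
play_rows --deltas '[{"x": 0, "y": 0, "z": -1, "wx": 0, "wy": 0, "wz": 0, "fingers": 1}, {"x": 0, "y": 0, "z": -1, "wx": 0, "wy": 0, "wz": 0, "fingers": 1}]'

```text
time: 22.32
tool_pos: [0.5367, -0.0733, 0.1486]
tcp_rot: [1.047, 1.304, -1.046]
wrist_force: [-2.7, 0.7, 7.6]
width: 0.003
```

Emit:
play_rows --deltas '[{"x": 0, "y": 0, "z": -1, "wx": 0, "wy": 0, "wz": 0, "fingers": 1}, {"x": 0, "y": 0, "z": -1, "wx": 0, "wy": 0, "wz": 0, "fingers": 1}]'

```text
time: 22.58
tool_pos: [0.5367, -0.0733, 0.1476]
tcp_rot: [1.046, 1.304, -1.046]
wrist_force: [-3.7, 0.1, 7.7]
width: -0.004
```

Emit:
play_rows --deltas '[{"x": 0, "y": 0, "z": -1, "wx": 0, "wy": 0, "wz": 0, "fingers": 1}, {"x": 0, "y": 0, "z": -1, "wx": 0, "wy": 0, "wz": 0, "fingers": 1}]'

```text
time: 22.82
tool_pos: [0.5367, -0.0733, 0.1466]
tcp_rot: [1.047, 1.304, -1.046]
wrist_force: [-2.9, 0.9, 8.0]
width: -0.0
```

Emit:
play_rows --deltas '[{"x": 0, "y": 0, "z": -0.7, "wx": 0, "wy": 0, "wz": 0, "fingers": 1}, {"x": 0, "y": 0, "z": -0.7, "wx": 0, "wy": 0, "wz": 0, "fingers": 1}]'

```text
time: 23.08
tool_pos: [0.5367, -0.0732, 0.1459]
tcp_rot: [1.046, 1.305, -1.046]
wrist_force: [-3.3, 0.6, 8.7]
width: -0.001
```

Emit:
play_rows --deltas '[{"x": 0, "y": 0, "z": -0.7, "wx": 0, "wy": 0, "wz": 0, "fingers": 1}, {"x": 0, "y": 0, "z": -0.7, "wx": 0, "wy": 0, "wz": 0, "fingers": 1}]'

```text
time: 23.32
tool_pos: [0.5367, -0.0733, 0.1453]
tcp_rot: [1.047, 1.304, -1.046]
wrist_force: [-3.3, 0.2, 8.3]
width: 0.0
```

Emit:
play_rows --deltas '[{"x": 0, "y": 0, "z": -0.7, "wx": 0, "wy": 0, "wz": 0, "fingers": 1}, {"x": 0, "y": 0, "z": -0.7, "wx": 0, "wy": 0, "wz": 0, "fingers": 1}]'

```text
time: 23.58
tool_pos: [0.5368, -0.0733, 0.145]
tcp_rot: [1.047, 1.304, -1.046]
wrist_force: [-4.6, 1.0, 11.0]
width: -0.004
```

Emit:
play_rows --deltas '[{"x": 0, "y": 0, "z": -0.5, "wx": 0, "wy": 0, "wz": 0, "fingers": 1}, {"x": 0, "y": 0, "z": -0.5, "wx": 0, "wy": 0, "wz": 0, "fingers": 1}]'

```text
time: 23.82
tool_pos: [0.5368, -0.0733, 0.1449]
tcp_rot: [1.047, 1.304, -1.046]
wrist_force: [-5.4, 0.8, 13.6]
width: 0.001
```

Emit:
play_rows --deltas '[{"x": 0, "y": 0, "z": -0.4, "wx": 0, "wy": 0, "wz": 0, "fingers": 1}, {"x": 0, "y": 0, "z": -0.4, "wx": 0, "wy": 0, "wz": 0, "fingers": 1}]'

```text
time: 24.08
tool_pos: [0.5368, -0.0733, 0.1448]
tcp_rot: [1.047, 1.304, -1.046]
wrist_force: [-5.2, 1.0, 15.0]
width: 0.004
```

Hard stop: 15 N and the tool no longer moves. I'll retract and look.

Emit:
play_rows --deltas '[{"x": 0, "y": 0, "z": 3, "wx": 0, "wy": 0, "wz": 0, "fingers": 1}, {"x": 0, "y": 0, "z": 20, "wx": 0, "wy": 0, "wz": 0, "fingers": 1}, {"x": 0, "y": 0, "z": 60, "wx": 0, "wy": 0, "wz": 0, "fingers": 0}, {"x": 0, "y": 0, "z": 60, "wx": 0, "wy": 0, "wz": 0, "fingers": 0}, {"x": 0, "y": 0, "z": 60, "wx": 0, "wy": 0, "wz": 0, "fingers": 0}, {"x": 0, "y": 0, "z": 60, "wx": 0, "wy": 0, "wz": 0, "fingers": 0}]'

```text
time: 24.82
tool_pos: [0.5357, -0.0731, 0.2013]
tcp_rot: [1.046, 1.307, -1.048]
wrist_force: [0.9, -0.1, -0.1]
width: 0.503
```

```bash
python3 - <<'E'
from h import *
d,T,W=wr('w18.png')
cv2.imwrite('pics/z18.png',cv2.resize(d['frame'][150:290,190:370,::-1],None,fx=4,fy=4,interpolation=cv2.INTER_CUBIC))
Q=W[150:280,220:330].reshape(-1,3)
r=np.hypot(Q[:,0]-.5374,Q[:,1]+.0736)
for a,b in [(0,.005),(.008,.0115),(.016,.025)]:
    m=(r>=a)&(r<b); print(a,b,m.sum(),np.nanmedian(Q[m,2]).round(4),np.nanpercentile(Q[m,2],[5,95]).round(4))
E
```

```text
t 24.825 tcp [ 0.5357 -0.0731  0.2013] ydeg 12.54 q [-0.18  0.05  1.95 -0.    1.15 -0.4 ] F [ 0.91 -0.12 -0.11] w 0.503
0 0.005 147 0.1242 [0.1234 0.1253]
0.008 0.0115 415 0.124 [0.1225 0.125 ]
0.016 0.025 2691 0.1194 [0.1178 0.2043]
```

View pics/z18.png

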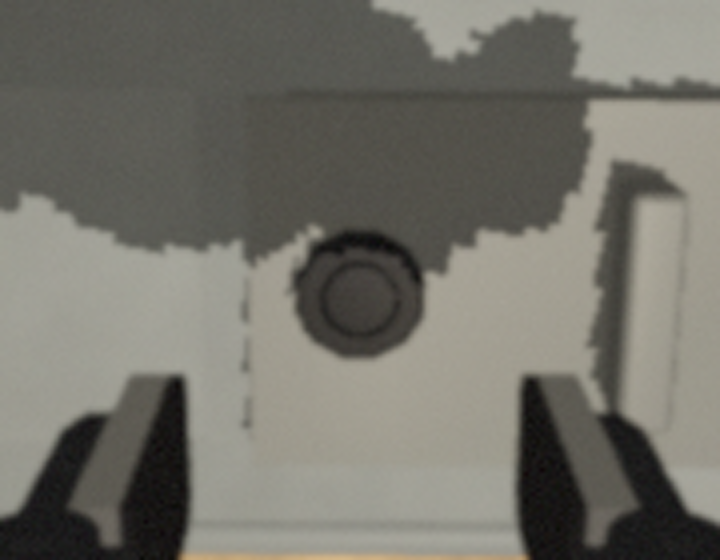

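The pin is flush (0.1242 against the head's 0.1240 m), the head sits flat and the cover is intact. One last look at the scene, then I'll hand in.

```bash
python3 - <<'E'
from h import *
save('top','top9.png')
a=cv2.imread('pics/top0.png').astype(int); b=cv2.imread('pics/top9.png').astype(int)
m=(np.abs(a-b).max(2)>60).astype(np.uint8)
k,l,st,c=cv2.connectedComponentsWithStats(m)
print([(c[i].round().tolist(),int(st[i,4])) for i in range(1,k) if st[i,4]>15])
finish_job()
E
```

```text
[([302.0, 187.0], 2518), ([264.0, 181.0], 43), ([265.0, 216.0], 291), ([391.0, 203.0], 36), ([318.0, 226.0], 337), ([258.0, 239.0], 31), ([316.0, 246.0], 28), ([256.0, 325.0], 10791), ([11.0, 329.0], 38), ([4.0, 342.0], 139), ([99.0, 402.0], 2598), ([268.0, 397.0], 73), ([157.0, 408.0], 22), ([255.0, 412.0], 172), ([291.0, 415.0], 88), ([7.0, 415.0], 138)]
the job is handed in; nothing more can be done
```

View pics/top9.png

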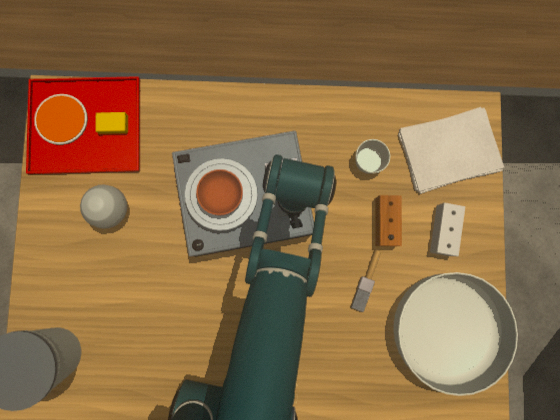

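The job is done and handed in at about 25 s of the 67 s allowed. The hatch cover is home, and the larger rivet is seated through its hole and locked with its pin flush.

- **Cover:** I pushed it by the rib until it stopped moving and the force rose to about 7 N. The camera then showed the deck hole right under the cover hole.
- **Rivet:** I took the larger one by its rim and lowered it through the hole. It met no resistance until the head touched the cover. The wrist camera showed the head flat, with the pin still about 7 mm up.
- **Pin:** I pressed it in small steps. The cover sank about 2 mm, then the pin moved at about 8–9 N. I stopped at the hard stop, where the wrist sensor's highest vertical reading was 15 N, under the 25 N limit. Afterwards the pin top measured 0.1242 m and the head top 0.1240 m, so it is flush. The cover looked whole and was back at its normal height.
- **Everything else:** The last overhead picture shows changes only at the arm, its shadow and the emptied block hole. The small rivet, pot, tub and brush have not moved, and the gripper is open and clear.

**One mismatch:** While I was pushing the cover, the wrist sensor read about 5 N upward with the fingertips, by calculation, 6 mm above the cover. I did not find the cause. It faded when I raised the tool 4 mm, and I saw no effect from it.

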